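Free a carburetor's top cap and set the blow-out air

ROBOT

A 6-joint arm with a two-finger parallel gripper is mounted at the origin on the work surface. World frame = base frame: x ahead of the robot, y to its left, z up, the work surface at z = 0. Lengths are in m, angles in rad, forces in N, time in s.
With the tool pointing down it reaches from about 0.275 to 0.75 m from the base axis. Payload 10.2 kg.
Tool frame: the origin (TCP) lies at the very end of the fingers, on their centre line; the grasp point (between the pads) lies 19 mm behind it; z points along the fingers, y is the direction in which the jaws open and shut (so a half turn about z gives the same grasp; the last joint's range is limited). The gripper opens to 85 mm and grips with 20 to 120 N. Pads are 22 mm wide; open, the fingers measure 114 mm over their backs; the gripper's body (76 mm by 85 mm) begins 54 mm behind the grasp point. The pads swing forward as they close: fully open they stand 13 mm farther back than shut.
Start: joints at [0.965, 0.313, 1.498, -0, 1.331, -0.223], TCP at [0.196, 0.487, 0.231] pointing down, gripper open.
Joint ranges: [-2.94, 2.94], [-0.97, 2.17], [0.19, 2.56], [-1.23, 4.37], [0.02, 3.11], [-2.88, 2.88]. Speed limits (rad/s): [2.39, 2.39, 3.01, 3.14, 3.14, 3.14].

INTERFACE

Orientations are given as a unit quaternion [x, y, z, w].
In Python, from cell import monitor, snapshot, camera_model, manip, spotter gives the robot as it stands.
- The arm moves only by the tool carry_out, never from a script. Its argument "series" is one flat list of numbers, 7 for each row, row after row: the shift along the tool's x, y, z in m, then the turn, a rotation vector about the tool's x, y, z in degrees, then the closure, from 0 (fully open) to 1 (shut). A call has exactly 8 rows; each row shifts and turns the commanded pose from where the row before left it, along the tool's axes as they then stand; what a row does not reach is not made up. A row lasts 1/12 s, in which the tool goes at most 41.7 mm and 7.16 degrees, less where a joint would pass 70% of its speed; a pose out of reach is approached as far as the arm can. A call with a gripper value outside its range is refused whole. The fingers move at their own pace and stop on an object; "grip_force" is the grip in N (left out, the last holds). Time passes only in rows, so rows that do not move let the fingers close, or fill a call up. It gives the time, the measured TCP pose, the force and the opening at its end, in the units of the state.
- monitor.get_obs(): the state, without advancing time (a new reading comes with each control period).
- snapshot(name): name is "side" or "top"; returns the picture (400x640x3 uint8, red, green, blue); there is no depth.
- camera_model(name): a dict with "camera_matrix" (3x3 intrinsics, pixels), "eye" and "rotation" of the camera in the world. Camera axes: x right, y down, z forward; pixel columns grow to the right and rows downward; lengths in m; the calibration is good to about 2 mm. A picture is of the moment at which its call begins. camera_model takes no time and is no camera call.
- manip.job_done(): hands the job in, once; it reports no verdict.
Trained networks look in the newest picture that a camera, given by its name, has taken for a name from the list of things; names that differ only in an ending like _2 or _b are one class to them, and where a whole thing is asked for, a point or a joint stands for the part that bears it (a point fixed in the world has none). Each returns a list of dicts, best first, with "score" (0 to 1); they miss things now and then, are a little off and sometimes report something else, mostly with a low value. They report only what shows in the picture. A call takes as long as a camera call.
- spotter.cut_out(camera, target): "region" (400x640 bool, what is visible of it) and "rect" ([left, top, width, height] in pixels, round what is visible of it).
The state is a dict: "time": time; "joints": joint angles; "joint_vel": joint speeds; "effort": joint torques, N m; "tool_pos": TCP position; "eef_rot": TCP orientation; "wrist_force": force on the tool from outside, world axes, zero at the start; "torque": the same for the moment, N m; "width": finger opening in m.
Only numpy, scipy, OpenCV 4.12 (cv2) and the standard library are available. Lean on these libraries where they do the work, as an engineer would, in place of code of your own. Each camera call takes 0.05 s, during which the arm holds its last target.

TASK

Get the carburetor that has the chrome blow nozzle lying near it ready to be blown out: first slacken its knurled brass top cap by about a quarter turn, and as nobody knows whether that cap has a left-hand thread, try both ways and feel which way it gives. Then turn the pressure knob on the air pump so that its pointer line meets the raised mark, and pull the knob straight up as far as it goes so it stays locked out. Leave the other carburetor's cap and the things on the bench as they are, and let go of everything at the end.

Things in the scene. Friction and masses are not known exactly. Their poses are not given: they have to be found in the camera images.
- carb_a: a slide carburetor of grey alloy on a steel stand (110 x 100 mm foot, fixed to the bench) that leans it 0.56 rad (32 degrees) from vertical; origin at the centre of the foot's underside, on the bench; the carburetor leans to the stand's own -x. The middle of its cap is 35 mm towards -x and 140 mm above the origin. Looks the same as the other carburetor
- carb_b: a slide carburetor of grey alloy on a steel stand (110 x 100 mm foot, fixed to the bench) that leans it 0.56 rad (32 degrees) from vertical; origin at the centre of the foot's underside, on the bench; the carburetor leans to the stand's own -x. The middle of its cap is 35 mm towards -x and 140 mm above the origin. Looks the same as the other carburetor
- carb_a_cap_grip (a point): carb_a: knurled brass screw cap on top of that carburetor: round, 40 mm diameter, 22 mm high, with a thin 8 mm stub rising 15 mm from its centre. The point is on the cap's axis, half-way up its height; the point's z axis is the cap's axis, pointing outward along it (leaning 0.56 rad from vertical), and turns with the cap. Below the cap is a plain barrel, 34 mm diameter, free for 24 mm below the cap's lower rim
- carb_b_cap_grip (a point): carb_b: knurled brass screw cap on top of that carburetor: round, 40 mm diameter, 22 mm high, with a thin 8 mm stub rising 15 mm from its centre. The point is on the cap's axis, half-way up its height; the point's z axis is the cap's axis, pointing outward along it (leaning 0.56 rad from vertical), and turns with the cap. Below the cap is a plain barrel, 34 mm diameter, free for 24 mm below the cap's lower rim
- carb_a_cap (a joint): carb_a: angle of that cap on its thread, rad: 0 is screwed down hard, grows as the cap comes loose whichever way its thread runs, up to 1.9; starts at 0 to 0.1. It can be gripped at any angle. Turning takes about 0.12 N m in the free direction; the other way it comes up hard at 0 and does not give, so feel for the free way by turning about a third of a radian. One of the two carburetors has a left-hand thread, the other an ordinary one; which is which cannot be seen
- carb_b_cap (a joint): carb_b: angle of that cap on its thread, rad: 0 is screwed down hard, grows as the cap comes loose whichever way its thread runs, up to 1.9; starts at 0 to 0.1. It can be gripped at any angle. Turning takes about 0.12 N m in the free direction; the other way it comes up hard at 0 and does not give, so feel for the free way by turning about a third of a radian. One of the two carburetors has a left-hand thread, the other an ordinary one; which is which cannot be seen
- nozzle_mid (a point): chrome L-shaped blow nozzle with a trigger, about 130 x 160 mm, 24 mm thick, lying loose on the bench beside one carburetor (within 0.3 m of it, more than 0.4 m from the other); the point is near its middle, 12 mm above the bench
- pump: boxy grey air pump, 170 x 190 x 115 mm high, fixed to the bench, black rocker switch on its front (-x) face, bar handle (up to 36 mm over the top) towards the rear of its top; origin at the centre of its underside
- dial_grip (a point): black fluted round pressure knob on the pump's top, 38 mm diameter, 26 mm high, a metal pointer line on its upper face; the point is on its vertical axis at half height, 27 mm above the pump's top when pushed in. The knob's underside stands 14 mm over the top, on a thin 18 mm stem. The pointer lies along the point's own -x from the axis
- pump_mark (a point): raised metal mark (16 x 4 x 2 mm) on the pump's top, in front of the knob, 39 mm from its axis
- dial (a joint): turn of the pressure knob, rad: 0 with its pointer at the mark, grows clockwise seen from above; starts 0.6 to 1.3 short of the mark (negative), so it must be turned clockwise; range -2.2 to 0.6; stays where left, about 0.05 N m
- pull (a joint): how far the knob is pulled up, m: 0 pushed in, 0.012 fully out; takes about 4 N, stays where left
- driver: screwdriver lying loose near the other carburetor; origin at its underside
- hexkeys: hex key set in a red plastic holder, 30 x 85 mm, keys up to 97 mm high, loose; origin under its centre
- jar: clear jar with a steel lid, 56 mm diameter, 60 mm high, loose
- brush: brush lying loose
- wrench: wrench lying loose
- plug: spark plug standing on its hexagon, 21 mm diameter, 40 mm high, loose

How it is judged:
On the way, in this order (a step that is already met when the one before it is completed fails the run):
1. the cap of the carburetor near the nozzle is slackened by about a quarter turn (more than 1.15 rad) (((horizontal distance between carb_a and nozzle_mid below 0.35 m and value of joint carb_a_cap above 1.15 rad) or (horizontal distance between carb_b and nozzle_mid below 0.35 m and value of joint carb_b_cap above 1.15 rad))), for 0.2 s.
2. the pressure knob, still pushed in, has its pointer at the mark (within 0.15 rad) (value of joint dial between -0.15 and 0.15 rad and value of joint pull below 0.005 m), for 0.2 s.
3. the knob is pulled up, its pointer still at the mark (value of joint dial between -0.15 and 0.15 rad and value of joint pull above 0.009 m), for 0.2 s.
At the end, for the whole second after the job is handed in: the cap of the carburetor near the nozzle stands more than 1.15 rad loose, the knob's pointer is within 0.15 rad of the mark, and the knob is pulled out more than 9 mm of its 12 (all of step 3 and ((horizontal distance between carb_a and nozzle_mid below 0.35 m and value of joint carb_a_cap above 1.15 rad) or (horizontal distance between carb_b and nozzle_mid below 0.35 m and value of joint carb_b_cap above 1.15 rad))); the robot touches nothing.
It fails at once if the other carburetor's cap is loosened (beyond 0.3 rad) ((horizontal distance between carb_a and nozzle_mid above 0.35 m and value of joint carb_a_cap above 0.3 rad) or (horizontal distance between carb_b and nozzle_mid above 0.35 m and value of joint carb_b_cap above 0.3 rad)).
It fails at once if a loose bystander is shoved more than 40 mm (distance of any of nozzle_mid, driver, hexkeys, jar, brush, wrench, plug from where it was at the start of the episode above 0.04 m).
It also fails if it takes over 48 s, if anything falls off the work surface, if the arm or the gripper's body presses on something with over 40 N, if the wrist force passes 120 N, or if a joint passes its speed limit or range.

## Working session

There is one attempt and no reset: what is moved stays moved. The work goes in short steps, Python scripts to look and compute and a tool call to move; the robot and the scene stay as the last step left them, time stands still between calls to the robot, and variables do not carry over. Pictures are saved under pics/ and viewed, and the job is handed in when it is done.

Besides the shell and the picture viewer there is one more tool, called after "Call:" in YAML: its name, and indented under it one key for each argument. carry_out: Moves the arm, as the interface text tells. Its arguments: {"type":"object","properties":{"series":{"type":"array","items":{"type":"number"}},"grip_force":{"type":"number"}},"required":["series"]}

```bash
ls; mkdir -p pics
python3 - <<'E'
from cell import monitor, snapshot, camera_model
import cv2
print(monitor.get_obs())
for n in ("side","top"):
    im=snapshot(n); cv2.imwrite(f"pics/{n}0.png",im[:,:,::-1]); m=camera_model(n); print(n,m)
E
```

```text
pics
{'time': 0.0, 'joints': array([ 9.64632061e-01,  3.13467820e-01,  1.49844521e+00,  1.49219347e-05,
        1.33100350e+00, -2.23402748e-01]), 'joint_vel': array([ 0.00012789, -0.00119725, -0.00075879, -0.00134503,  0.00099125,
        0.00076649]), 'effort': array([-5.45662006e-04, -4.12284279e+01, -2.59723896e+01, -2.60654242e-04,
        4.42040269e-03, -1.91004017e-05]), 'tool_pos': array([0.19593632, 0.48678687, 0.2307229 ]), 'eef_rot': array([ 1.90216328e-01,  9.81741977e-01, -6.02887442e-04, -2.73387272e-04]), 'wrist_force': array([-0.44729168,  0.0698483 , -0.18262886]), 'torque': array([-0.00119878,  0.02967496,  0.00215148]), 'width': 0.08544781281818148}
side {'camera_matrix': array([[490.32872604,   0.        , 310.96824875],
       [  0.        , 490.32872604, 197.9783769 ],
       [  0.        ,   0.        ,   1.        ]]), 'eye': array([-0.00426833, -1.17587488,  0.92430169]), 'rotation': array([ 0.85875715, -0.18458809,  0.09438843, -0.46856613])}
top {'camera_matrix': array([[455.01992101,   0.        , 316.1803393 ],
       [  0.        , 455.01992101, 203.46014906],
       [  0.        ,   0.        ,   1.        ]]), 'eye': array([0.29891061, 0.02036785, 1.49927851]), 'rotation': array([-0.69559729,  0.71477675, -0.05603991,  0.04580539])}
```

View pics/side0.png

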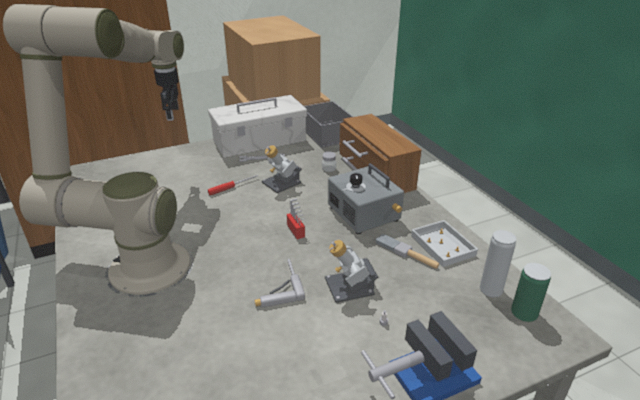

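View pics/top0.png

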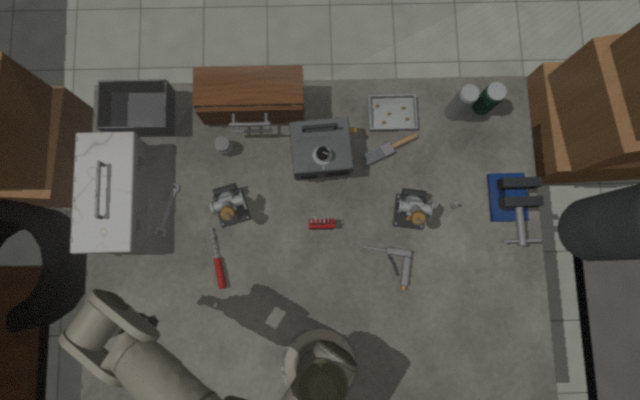

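```bash
cat > h.py <<'E'
import numpy as np, cv2
from scipy.spatial.transform import Rotation as R
from cell import monitor, snapshot, camera_model, spotter
def ray(cam,u,v):
    m=camera_model(cam);K=m['camera_matrix'];d=np.linalg.solve(K,[u,v,1.]);
    return m['eye'],R.from_quat(m['rotation']).apply(d/np.linalg.norm(d))
def plane(cam,u,v,z):
    e,d=ray(cam,u,v);return e+d*(z-e[2])/d[2]
def proj(cam,p):
    m=camera_model(cam);q=R.from_quat(m['rotation']).inv().apply(np.atleast_2d(p)-m['eye']);q=q@m['camera_matrix'].T
    return q[:,:2]/q[:,2:]
def tri(a,b):
    e1,d1=ray('top',*a);e2,d2=ray('side',*b)
    A=np.array([d1,-d2]).T;s=np.linalg.lstsq(A,e2-e1,rcond=None)[0]
    p,q=e1+s[0]*d1,e2+s[1]*d2;return (p+q)/2,np.linalg.norm(p-q)
E
python3 - <<'E'
from h import *
t=cv2.imread('pics/top0.png');s=cv2.imread('pics/side0.png')
def crop(im,x,y,w,h,k):return cv2.resize(im[y:y+h,x:x+w],None,fx=k,fy=k,interpolation=cv2.INTER_CUBIC)
cv2.imwrite('pics/c1.png',np.hstack([crop(t,380,175,66,66,6),crop(s,320,232,66,66,6)]))
cv2.imwrite('pics/c2.png',np.hstack([crop(t,285,115,75,70,5),crop(s,325,160,85,70,5)]))
print(proj('top',[[0.196,0.487,.231]]),proj('side',[[0.196,0.487,.231]]))
for c in('top','side'):
  for n in('carb_a_cap_grip','dial_grip','carb_a','pump','nozzle_mid'):
    for r in spotter.cut_out(c,n):
      ys,xs=np.nonzero(r['region']);print(c,n,round(r['score'],2),r['rect'],xs.mean().round(1),ys.mean().round(1),len(xs))
E
```

```text
[[139.22337145 312.86660379]] [[173.39425535 117.47217751]]
top carb_a_cap_grip 0.65 [408.7, 207.6, 16.0, 17.8] 417.6 216.9 161
top carb_a_cap_grip 0.6 [223.3, 205.1, 8.7, 18.6] 227.5 212.0 146
top dial_grip 0.71 [316.9, 147.7, 9.6, 11.8] 322.4 152.9 132
top carb_a 0.87 [392.4, 187.7, 41.8, 39.2] 411.7 208.9 1292
top carb_a 0.81 [209.1, 183.1, 41.9, 44.5] 229.4 204.8 1200
top carb_a 0.52 [315.0, 145.9, 15.3, 13.9] 322.7 153.1 133
top carb_a 0.17 [287.6, 118.3, 68.2, 56.7] 321.4 147.8 3517
top pump 0.9 [289.3, 116.2, 64.6, 62.4] 321.7 147.6 3525
top nozzle_mid 0.95 [371.0, 245.9, 41.1, 43.2] 401.1 263.6 557
side carb_a_cap_grip 0.57 [330.4, 238.7, 14.0, 17.3] 336.9 247.6 200
side dial_grip 0.61 [346.7, 174.7, 16.5, 11.3] 355.0 178.9 126
side carb_a 0.71 [327.9, 242.5, 47.5, 60.9] 350.1 273.9 2061
side carb_a 0.65 [264.9, 147.0, 36.9, 42.7] 281.2 170.9 1014
side pump 0.95 [331.0, 163.1, 74.6, 70.9] 364.6 197.7 3692
side pump 0.69 [327.4, 241.4, 47.1, 61.6] 349.7 274.3 2056
side nozzle_mid 0.73 [253.1, 264.2, 50.6, 42.5] 282.7 292.4 682
```

View pics/c1.png

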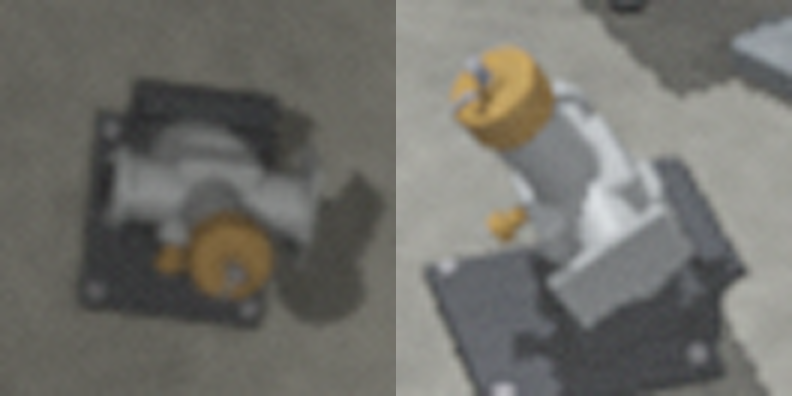

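View pics/c2.png

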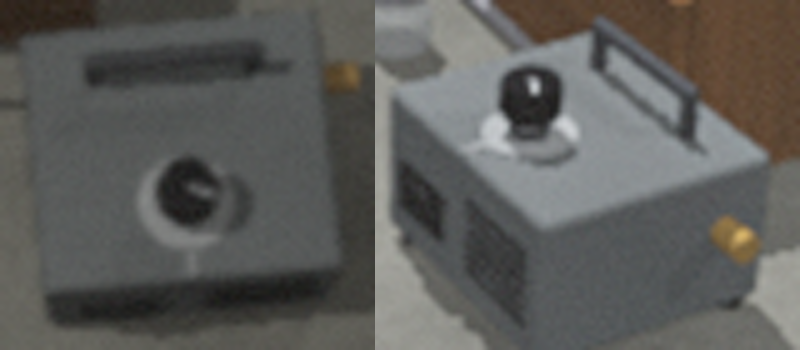

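Run:
```python
from h import *
t=cv2.imread('pics/top0.png');s=cv2.imread('pics/side0.png')
def crop(im,x,y,w,h,k):return cv2.resize(im[y:y+h,x:x+w],None,fx=k,fy=k,interpolation=cv2.INTER_CUBIC)
cv2.imwrite('pics/c3.png',crop(s,318,235,70,75,8))
cv2.imwrite('pics/c4.png',np.hstack([crop(t,300,135,45,50,8),crop(s,330,165,55,50,8)]))
for n,im,(x,y,w,h) in(('top',t,(400,200,35,35)),('side',s,(325,235,35,28))):
  c=im[y:y+h,x:x+w].astype(int);m=(c[:,:,2]-c[:,:,0]>35).astype(np.uint8)
  for r in m: print(''.join('.#'[v] for v in r))
```

```text
...................................
...................................
...................................
...................................
...................................
...................................
...................................
...................................
...................................
...................................
...................................
................####...............
..............########.............
.............##########............
............############...........
............#############..........
........##.##############..........
.......##################..........
......############.######..........
.......###.######....####..........
............#####....####..........
.............####....###...........
.............####...###............
..............###..###.............
...................................
...................................
...................................
...................................
...................................
...................................
....................
[... 467 characters left out ...]
................
.....###...#########...............
.....####..#########...............
....#####.###########..............
....###.#############..............
....##..#############..............
......###############..............
.....################..............
.....################..............
......##############...............
.......############................
........##########.................
.........########..................
............##.....................
...................................
...................................
...................................
...................................
...................................
...................................
```

View pics/c3.png

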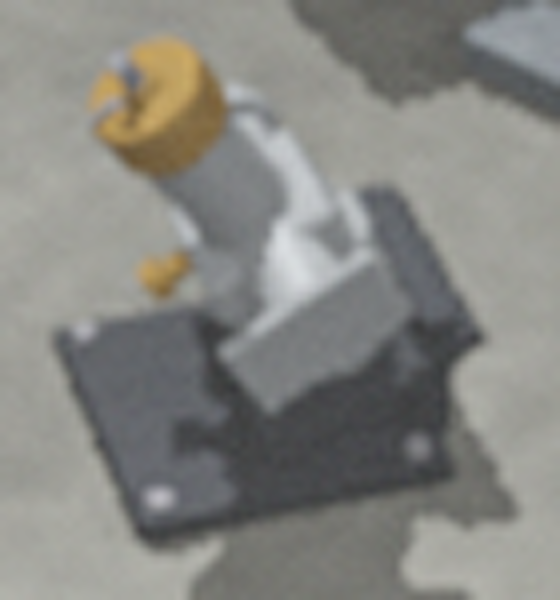

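View pics/c4.png

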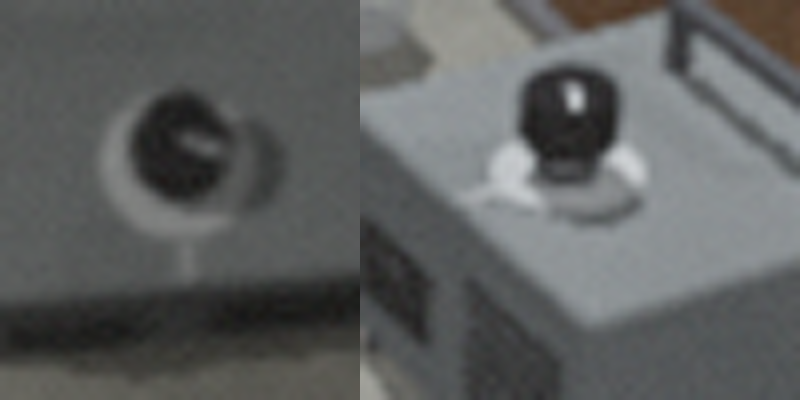

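```bash
cat > fit.py <<'E'
from h import *
from scipy.optimize import least_squares
def px(x,y,k,ox,oy): return [(x+.5)/k-.5+ox,(y+.5)/k-.5+oy]
# carb
def T(p,loc): x,y,a=p; return np.array([x,y,0])+R.from_euler('z',a).apply(loc)
ax=np.array([-np.sin(.56),0,np.cos(.56)]);mid=np.array([-.035,0,.14])
e1=np.array([0,1,0]);e2=np.cross(ax,e1);th=np.linspace(0,2*np.pi,60)
cyl=np.array([mid+ax*h+.02*(np.cos(a)*e1+np.sin(a)*e2) for h in(-.011,.011) for a in th])
def box(cam,p):
    q=proj(cam,T(p,cyl));return np.r_[q.min(0),q.max(0)]
obs={'top':np.array([411.5,210.5,424.5,223.5]),'side':np.array([329.5,238.5,345.5,255.5])}
A={'top':[([-.055,.05,0],px(82,308,6,380,175)),([-.055,-.05,0],px(258,326,6,380,175)),([.055,.05,0],px(100,112,6,380,175))],
'side':[([-.055,-.05,0],px(148,542,8,318,235)),([.055,-.05,0],px(450,480,8,318,235)),([-.055,.05,0],px(60,335,8,318,235))]}
def f(p):
    r=[]
    for c in A:
        r+=list((proj(c,T(p,np.array([a for a,_ in A[c]])))-np.array([b for _,b in A[c]])).ravel())
        r+=list(box(c,p)-obs[c])
    return r
s=least_squares(f,[.25,-.2,0],loss='soft_l1');print(s.x,np.round(f(s.x),1))
cb=s.x;print('capmid',T(cb,mid),'axis',R.from_euler('z',cb[2]).apply(ax))
for c in('top','side'): print(c,'stub tip',proj(c,T(cb,mid+.026*ax)))
# pump
C=np.array([[.085,.095,.115],[.085,-.095,.115],[-.085,-.095,.115],[-.085,.095,.115]])
O={'top':[px(*q,5,285,115) for q in((22,40),(318,10),(340,265),(48,295))],'side':[px(*q,5,325,160) for q in((20,90),(222,20),(393,158),(165,230))]}
O['side']=[O['side'][i] for i in(1,2,3,0)]
def g(p): return np.concatenate([(proj(c,T(p,C))-np.array(O[c])).ravel() for c in O])
s=least_squares(g,[.4,0,0],loss='soft_l1');pm=s.x;print(pm,np.round(g(pm),1))
E
python3 - <<'E'
from fit import *
# knob mark points and knob
print('mark near',plane('top',*px(186,245,8,300,135),.117),plane('top',*px(188,275,8,300,135),.117))
print('knob c',plane('top',*px(181,146,8,300,135),.155), tri(px(181,146,8,300,135),px(570-360,92,8,330,165)))
E
```

```text
[ 0.4822037  -0.31165868 -0.15540046] [-1.2 -0.3 -0.5  0.5 -0.8 -0.1 -1.2 -1.3  0.3  0.8 -0.5  0.5  1.3  0.2
 -0.3  1.3 -0.4  0.4  1.6  1.3]
capmid [ 0.44762547 -0.30624153  0.14      ] axis [-0.52478521  0.08221474  0.84725511]
top stub tip [[418.74512061 220.4352966 ]]
side stub tip [[333.00468141 241.8683389 ]]
[ 0.68326362 -0.02318746  0.07236445] [-0.6 -0.5  0.  -0.1  1.7  1.2 -0.8  1.1  1.   1.   1.2 -0.6  0.4 -0.2
 -2.2 -0.6]
mark near [ 0.61892394 -0.02651339  0.117     ] [ 0.60699856 -0.02692994  0.117     ]
knob c [ 0.64858257 -0.02448777  0.155     ] (array([ 0.64961493, -0.02466801,  0.15179773]), np.float64(0.0004117440292377619))
```

```bash
cat > plan.py <<'E'
from h import *
def frame(z,yh):
    z=np.array(z,float)/np.linalg.norm(z);y=np.array(yh,float);y-=y@z*z;y/=np.linalg.norm(y)
    return R.from_matrix(np.array([np.cross(y,z),y,z]).T)
def sim(p,r,rows):
    out=[]
    for w in rows:
        p=p+r.apply(w[:3]);r=r*R.from_rotvec(np.radians(w[3:6]));out.append(p)
    return p,r,out
def plan(p,r,P,Rt,n,clos,show=True):
    """equal rows; rounded, error fed back"""
    rows=[]
    for i in range(n):
        k=n-i;rv=(r.inv()*Rt).as_rotvec()/k
        w=np.r_[np.round(r.inv().apply((P-p)/k),4),np.round(np.degrees(rv),2),clos]
        rows.append(w);p,r,_=sim(p,r,[w])
    if show:
        for i in range(0,n,8): print([float(v) for v in np.concatenate(rows[i:i+8])])
        print('end',p.round(4),np.abs(np.array(rows)).max(0))
    return p,r
def cur():
    o=monitor.get_obs();return o['tool_pos'],R.from_quat(o['eef_rot']),o
def st():
    o=monitor.get_obs()
    for k in('time','joints','tool_pos','wrist_force','torque','width'):print(k,np.round(o[k],3))
    r=R.from_quat(o['eef_rot']);print('tool-frame torque',r.inv().apply(o['torque']).round(3),'force',r.inv().apply(o['wrist_force']).round(2))
mid=np.array([.4476,-.3062,.140]);ax=np.array([-.5248,.0822,.8473]);ax/=np.linalg.norm(ax)
RC=frame(-ax,[.568,-.707,.421])
E
python3 - <<'E'
from plan import *
p,r,o=cur()
a=r
p1=np.array([.36,.15,.30]);P=mid+ax*.10
rt=lambda f:r*R.from_rotvec((r.inv()*RC).as_rotvec()*f)
print(np.degrees((r.inv()*RC).magnitude()))
p,r2=plan(p,r,p1,rt(.4),12,0)
plan(p,r2,P,RC,12,0)
E
```

```text
117.44904362280543
[-0.0232, -0.0209, -0.0057, -1.19, -0.43, 3.7, 0.0, -0.0245, -0.0193, -0.006, -1.19, -0.43, 3.71, 0.0, -0.0257, -0.0175, -0.0062, -1.19, -0.43, 3.7, 0.0, -0.0269, -0.0157, -0.0063, -1.19, -0.42, 3.71, 0.0, -0.0279, -0.0138, -0.0064, -1.19, -0.43, 3.7, 0.0, -0.0287, -0.0119, -0.0065, -1.19, -0.42, 3.71, 0.0, -0.0295, -0.0098, -0.0065, -1.19, -0.42, 3.7, 0.0, -0.0301, -0.0078, -0.0064, -1.19, -0.43, 3.71, 0.0]
[-0.0306, -0.0057, -0.0063, -1.2, -0.42, 3.7, 0.0, -0.0309, -0.0035, -0.0062, -1.19, -0.43, 3.71, 0.0, -0.0311, -0.0014, -0.0061, -1.2, -0.42, 3.7, 0.0, -0.0313, 0.0007, -0.0058, -1.19, -0.43, 3.71, 0.0]
end [0.36 0.15 0.3 ] [0.0313 0.0209 0.0065 1.2    0.43   3.71   0.    ]
[-0.0355, -0.0133, 0.0025, -1.79, -0.64, 5.56, 0.0, -0.0366, -0.0098, 0.0026, -1.79, -0.64, 5.56, 0.0, -0.0373, -0.0063, 0.0028, -1.79, -0.64, 5.56, 0.0, -0.0377, -0.0028, 0.003, -1.79, -0.64, 5.56, 0.0, -0.0378, 0.0008, 0.0034, -1.79, -0.64, 5.56, 0.0, -0.0375, 0.0043, 0.0039, -1.79, -0.64, 5.55, 0.0, -0.0369, 0.0078, 0.0045, -1.79, -0.64, 5.56, 0.0, -0.0359, 0.0112, 0.0052, -1.78, -0.64, 5.55, 0.0]
[-0.0346, 0.0144, 0.006, -1.79, -0.64, 5.56, 0.0, -0.033, 0.0175, 0.0069, -1.78, -0.64, 5.55, 0.0, -0.031, 0.0204, 0.0079, -1.79, -0.64, 5.56, 0.0, -0.0289, 0.0231, 0.0089, -1.78, -0.63, 5.55, 0.0]
end [ 0.3951 -0.298   0.2248] [0.0378 0.0231 0.0089 1.79   0.64   5.56   0.    ]
```

Call:
carry_out:
  series: [-0.023,-0.021,-0.006,-1.2,-0.4,3.7,0,-0.0245,-0.019,-0.006,-1.2,-0.4,3.7,0,-0.026,-0.0175,-0.006,-1.2,-0.4,3.7,0,-0.027,-0.016,-0.006,-1.2,-0.4,3.7,0,-0.028,-0.014,-0.006,-1.2,-0.4,3.7,0,-0.029,-0.012,-0.0065,-1.2,-0.4,3.7,0,-0.0295,-0.01,-0.0065,-1.2,-0.4,3.7,0,-0.03,-0.008,-0.0065,-1.2,-0.4,3.7,0]
  grip_force: 40

```text
time: 1.27
tool_pos: [0.3057, 0.2601, 0.2765]
eef_rot: [0.435, 0.896, 0.077, 0.043]
wrist_force: [1.1, -0.2, 0.0]
width: 0.0856
```

Call:
carry_out:
  series: [-0.0306,-0.0057,-0.0063,-1.2,-0.4,3.7,0,-0.031,-0.0035,-0.006,-1.2,-0.4,3.7,0,-0.031,-0.0014,-0.006,-1.2,-0.4,3.7,0,-0.031,0.0007,-0.006,-1.2,-0.4,3.7,0,-0.0355,-0.0133,0.0025,-1.8,-0.6,5.5,0,-0.0365,-0.01,0.0025,-1.8,-0.6,5.5,0,-0.037,-0.006,0.003,-1.8,-0.6,5.5,0,-0.0375,-0.003,0.003,-1.8,-0.6,5.5,0]

```text
time: 1.93
tool_pos: [0.3718, -0.0009, 0.2724]
eef_rot: [0.691, 0.698, 0.163, 0.093]
wrist_force: [2.2, 1.4, -0.9]
width: 0.0854
```

Run:
```python
from plan import *
st()
p,r,o=cur();plan(p,r,mid+ax*.10,RC,8,0);print(np.degrees((r.inv()*RC).as_rotvec()))
```

```text
time 1.933
joints [-0.517 -0.291  2.048  0.294  1.129 -0.619]
tool_pos [ 0.372 -0.001  0.272]
wrist_force [ 2.198  1.381 -0.897]
torque [-0.023  0.133 -0.039]
width 0.085
tool-frame torque [ 0.129 -0.037  0.041] force [1.23 1.72 1.75]
[-0.0376, 0.0009, 0.0029, -1.8, -0.68, 5.55, 0.0, -0.0373, 0.0044, 0.0034, -1.8, -0.69, 5.55, 0.0, -0.0367, 0.0079, 0.0041, -1.8, -0.68, 5.54, 0.0, -0.0357, 0.0113, 0.0048, -1.8, -0.68, 5.55, 0.0, -0.0344, 0.0145, 0.0056, -1.8, -0.69, 5.54, 0.0, -0.0327, 0.0176, 0.0065, -1.81, -0.68, 5.55, 0.0, -0.0308, 0.0204, 0.0075, -1.8, -0.69, 5.54, 0.0, -0.0286, 0.023, 0.0086, -1.81, -0.68, 5.55, 0.0]
end [ 0.3952 -0.298   0.2247] [0.0376 0.023  0.0086 1.81   0.69   5.55   0.    ]
[-14.41385002  -5.47777807  44.36620185]
```

Call:
carry_out:
  series: [-0.0375,0.001,0.003,-1.8,-0.7,5.5,0,-0.037,0.0045,0.0035,-1.8,-0.7,5.5,0,-0.0365,0.008,0.004,-1.8,-0.7,5.5,0,-0.0355,0.0115,0.005,-1.8,-0.7,5.5,0,-0.0345,0.0145,0.0055,-1.8,-0.7,5.5,0,-0.033,0.0175,0.0065,-1.8,-0.7,5.5,0,-0.031,0.0205,0.0075,-1.8,-0.7,5.5,0,-0.0285,0.023,0.0085,-1.8,-0.7,5.5,0]

```text
time: 2.6
tool_pos: [0.3973, -0.2981, 0.225]
eef_rot: [0.892, 0.358, 0.236, 0.142]
wrist_force: [-0.2, 0.1, 0.3]
width: 0.0853
```

Run:
```python
from plan import *
for n in('top','side'):
    im=snapshot(n)[:,:,::-1]
    x,y=((360,160) if n=='top' else (290,190))
    c=cv2.resize(im[y:y+100,x:x+100],None,fx=4,fy=4,interpolation=cv2.INTER_CUBIC)
    cv2.imwrite(f'pics/{n}1.png',c)
cv2.imwrite('pics/b1.png',np.hstack([cv2.imread('pics/top1.png'),cv2.imread('pics/side1.png')]))
st()
p,r,o=cur();print('axis offset in tool frame',r.inv().apply(mid-p),np.degrees((r.inv()*RC).as_rotvec()))
plan(p,r,mid-ax*.021,RC,8,0)
```

```text
time 2.7
joints [-1.12   0.043  1.951  0.588  0.896 -0.627]
tool_pos [ 0.397 -0.299  0.224]
wrist_force [-0.515  0.579 -0.251]
torque [0.009 0.155 0.04 ]
width 0.085
tool-frame torque [ 0.128 -0.087 -0.042] force [ 0.   -0.81 -0.1 ]
axis offset in tool frame [ 0.00024296 -0.00178206  0.09830846] [-0.09660233  0.17489931  0.24307322]
[0.0, -0.0002, 0.0149, -0.01, 0.02, 0.03, 0.0, 0.0, -0.0002, 0.0149, -0.01, 0.02, 0.03, 0.0, 0.0, -0.0002, 0.0149, -0.01, 0.02, 0.03, 0.0, 0.0, -0.0002, 0.0149, -0.01, 0.02, 0.03, 0.0, 0.0, -0.0003, 0.0149, -0.01, 0.02, 0.03, 0.0, 0.0001, -0.0002, 0.0149, -0.02, 0.02, 0.03, 0.0, 0.0, -0.0003, 0.015, -0.01, 0.03, 0.03, 0.0, 0.0001, -0.0002, 0.0149, -0.02, 0.02, 0.03, 0.0]
end [ 0.4587 -0.3079  0.1222] [0.0001 0.0003 0.015  0.02   0.03   0.03   0.    ]
```

View pics/b1.png

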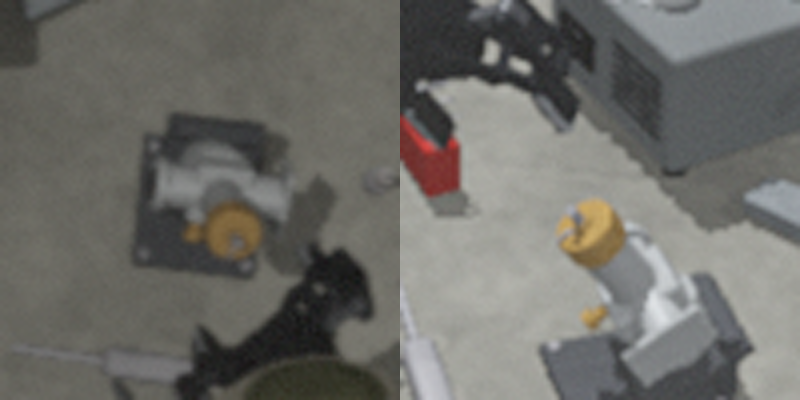

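Run:
```python
from plan import *
p,r,o=cur()
for s in(-.0425,0,.0425):
    q=p+r.apply([0,s,-.013]);print(proj('top',q),proj('side',q))
```

```text
[[412.2200311  242.63319342]] [[302.12350649 223.10104465]]
[[423.81856705 233.23507971]] [[316.10874366 221.21241125]]
[[435.67040529 223.63171909]] [[330.68861515 219.24347559]]
```

Call:
carry_out:
  series: [0,0,0.015,0,0,0,0,0,0,0.015,0,0,0,0,0,-0.001,0.015,0,0,0,0,0,-0.001,0.015,0,0,0,0,0,0,0.01,0,0,0,0,0,0,0,0,0,0,0,0,0,0,0,0,0,0,0,0,0,0,0,0,0]

```text
time: 3.37
tool_pos: [0.4332, -0.3003, 0.1659]
eef_rot: [0.891, 0.361, 0.236, 0.142]
wrist_force: [-0.3, 0.5, -0.9]
width: 0.0854
```

Run:
```python
from plan import *
for n in('top','side'):
    im=snapshot(n)[:,:,::-1]
    x,y=((360,160) if n=='top' else (290,190))
    c=cv2.resize(im[y:y+100,x:x+100],None,fx=4,fy=4,interpolation=cv2.INTER_CUBIC)
    cv2.imwrite(f'pics/{n}2.png',c)
cv2.imwrite('pics/b2.png',np.hstack([cv2.imread('pics/top2.png'),cv2.imread('pics/side2.png')]))
st()
p,r,o=cur();print('axis offset in tool frame',r.inv().apply(mid-p),np.degrees((r.inv()*RC).as_rotvec()))
```

```text
time 3.467
joints [-1.039  0.187  1.963  0.661  0.729 -0.682]
tool_pos [ 0.433 -0.3    0.166]
wrist_force [ 0.075  0.693 -1.07 ]
torque [ 0.033  0.293 -0.018]
width 0.085
tool-frame torque [ 0.223 -0.194  0.009] force [ 0.2  -0.89  0.89]
axis offset in tool frame [-0.00322948  0.00137705  0.03002953] [-0.06643597  0.07446872  0.65542126]
```

View pics/b2.png

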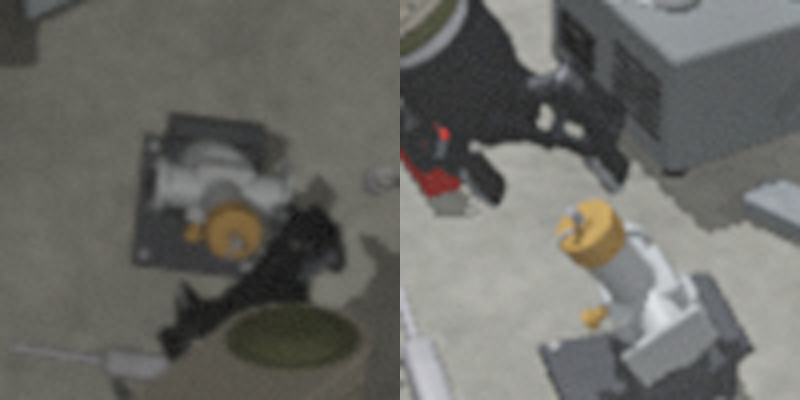

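Run:
```python
from plan import *
p,r,o=cur()
t=cv2.imread('pics/b2.png')
for s,h in((-.0425,-.013),(.0425,-.013),(.057,-.013),(-.057,-.013),(0,.03),(0,.0)):
    q=p+r.apply([0,s,h]);a=proj('top',q)[0];b=proj('side',q)[0]
    for x,y in(((a-[360,160]+.5)*4),((b-[290,190]+.5)*4+[400,0])): cv2.circle(t,(int(x),int(y)),3,(0,0,255) if s else (0,255,0),-1)
cv2.imwrite('pics/b2b.png',t)
plan(p,r,mid-ax*.021,RC,6,0)
```

```text
[-0.0005, 0.0002, 0.0085, -0.01, 0.01, 0.11, 0.0, -0.0005, 0.0002, 0.0085, -0.01, 0.01, 0.11, 0.0, -0.0006, 0.0002, 0.0085, -0.01, 0.01, 0.11, 0.0, -0.0005, 0.0003, 0.0085, -0.01, 0.01, 0.11, 0.0, -0.0006, 0.0002, 0.0085, -0.01, 0.02, 0.11, 0.0, -0.0005, 0.0003, 0.0085, -0.02, 0.01, 0.11, 0.0]
end [ 0.4586 -0.3079  0.1222] [0.0006 0.0003 0.0085 0.02   0.02   0.11   0.    ]
```

View pics/b2b.png

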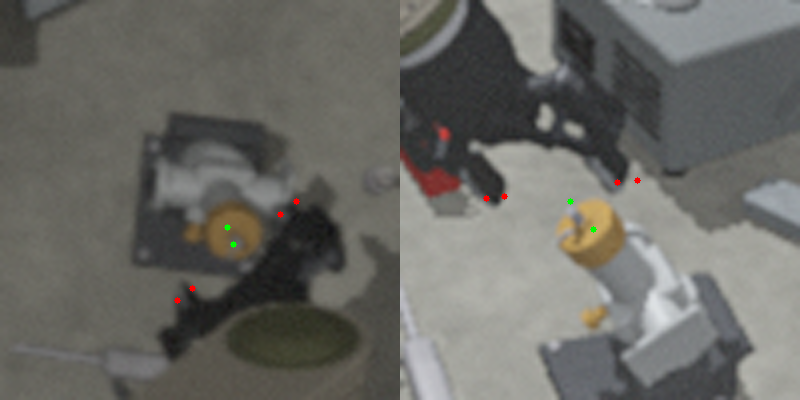

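Call:
carry_out:
  series: [-0.001,0.0005,0.0085,0,0,0,0,-0.001,0.0005,0.0085,0,0,0,0,-0.001,0,0.0085,0,0,0,0,0,0,0.0085,0,0,0,0,0,0,0.0085,0,0,0,0,0,0,0.0085,0,0,0,0,0,0,0,0,0,0,0,0,0,0,0,0,0,0]

```text
time: 4.13
tool_pos: [0.4586, -0.3069, 0.1207]
eef_rot: [0.891, 0.361, 0.236, 0.141]
wrist_force: [0.1, -0.3, 0.1]
width: 0.0856
```

Run:
```python
from plan import *
for n in('top','side'):
    im=snapshot(n)[:,:,::-1]
    x,y=((360,160) if n=='top' else (290,190))
    c=cv2.resize(im[y:y+100,x:x+100],None,fx=4,fy=4,interpolation=cv2.INTER_CUBIC)
    cv2.imwrite(f'pics/{n}3.png',c)
cv2.imwrite('pics/b3.png',np.hstack([cv2.imread('pics/top3.png'),cv2.imread('pics/side3.png')]))
st()
p,r,o=cur();print('axis offset in tool frame',r.inv().apply(mid-p),np.degrees((r.inv()*RC).as_rotvec()))
```

```text
time 4.233
joints [-0.994  0.31   1.944  0.736  0.627 -0.744]
tool_pos [ 0.459 -0.307  0.121]
wrist_force [ 0.036 -0.718  0.046]
torque [-0.005  0.317 -0.011]
width 0.086
tool-frame torque [ 0.218 -0.229 -0.02 ] force [-0.47  0.54  0.04]
axis offset in tool frame [-0.00021094  0.00077751 -0.02157162] [-0.12671313  0.06076772  0.63272357]
```

View pics/b3.png

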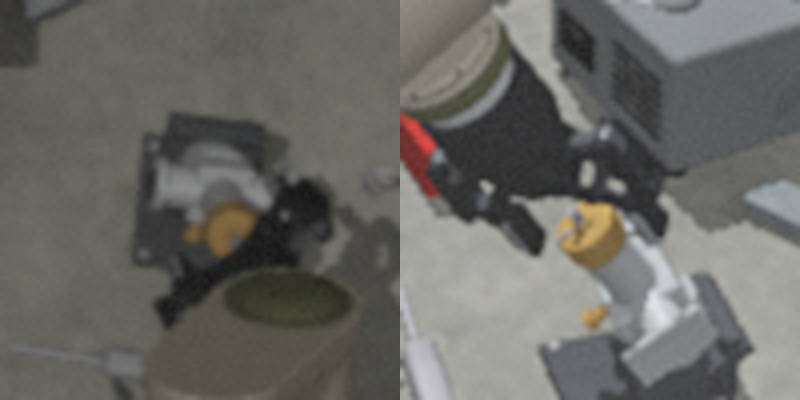

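Call:
carry_out:
  series: [0,0,0,0,0,0,1,0,0,0,0,0,0,1,0,0,0,0,0,0,1,0,0,0,0,0,0,1,0,0,0,0,0,0,1,0,0,0,0,0,0,1,0,0,0,0,0,0,1,0,0,0,0,0,0,1]
  grip_force: 40

```text
time: 4.9
tool_pos: [0.4584, -0.3072, 0.1216]
eef_rot: [0.891, 0.361, 0.236, 0.141]
wrist_force: [-5.0, 1.3, 4.2]
width: 0.0391
```

Run:
```python
from plan import *
st()
p,r,o=cur();print('axis offset in tool frame',r.inv().apply(mid-p),np.degrees((r.inv()*RC).as_rotvec()))
```

```text
time 4.9
joints [-0.994  0.309  1.945  0.736  0.627 -0.744]
tool_pos [ 0.458 -0.307  0.122]
wrist_force [-5.007  1.272  4.222]
torque [0.204 0.502 0.071]
width 0.039
tool-frame torque [ 0.507 -0.204  0.006] force [-0.89 -1.99 -6.3 ]
axis offset in tool frame [-0.00020144  0.00091055 -0.02135938] [-0.13419976  0.05899287  0.63927628]
```

Call:
carry_out:
  series: [0,0,0,0,0,-3,1,0,0,0,0,0,-3,1,0,0,0,0,0,-3,1,0,0,0,0,0,-3,1,0,0,0,0,0,-3,1,0,0,0,0,0,-3,1,0,0,0,0,0,0,1,0,0,0,0,0,0,1]

```text
time: 5.57
tool_pos: [0.4582, -0.3073, 0.1211]
eef_rot: [0.824, 0.495, 0.211, 0.176]
wrist_force: [-5.8, -0.4, 1.1]
width: 0.0392
```

Run:
```python
from plan import *
st()
p,r,o=cur();print('axis offset in tool frame',r.inv().apply(mid-p),np.degrees((r.inv()*RC).as_rotvec()))
```

```text
time 5.567
joints [-0.995  0.31   1.945  0.736  0.627 -1.057]
tool_pos [ 0.458 -0.307  0.121]
wrist_force [-5.841 -0.395  1.101]
torque [ 0.173  0.805 -0.376]
width 0.039
tool-frame torque [ 0.724 -0.42   0.344] force [-2.62 -3.61 -3.95]
axis offset in tool frame [-0.00025314  0.001078   -0.02163044] [-0.16385888  0.05653309 18.53983848]
```

Call:
carry_out:
  series: [0,0,0,0,0,3,1,0,0,0,0,0,3,1,0,0,0,0,0,3,1,0,0,0,0,0,3,1,0,0,0,0,0,0,1,0,0,0,0,0,0,1,0,0,0,0,0,0,1,0,0,0,0,0,0,1]

```text
time: 6.23
tool_pos: [0.4583, -0.3073, 0.1212]
eef_rot: [0.871, 0.407, 0.228, 0.154]
wrist_force: [-5.6, -1.2, 0.6]
width: 0.0389
```

Run:
```python
from plan import *
st()
```

```text
time 6.233
joints [-0.994  0.31   1.945  0.736  0.627 -0.85 ]
tool_pos [ 0.458 -0.307  0.121]
wrist_force [-5.628 -1.17   0.639]
torque [ 0.018  0.852 -0.187]
width 0.039
tool-frame torque [ 0.623 -0.602  0.099] force [-3.91 -2.58 -3.39]
```

Call:
carry_out:
  series: [0,0,0,0,0,3,1,0,0,0,0,0,3,1,0,0,0,0,0,3,1,0,0,0,0,0,3,1,0,0,0,0,0,3,1,0,0,0,0,0,3,1,0,0,0,0,0,0,1,0,0,0,0,0,0,1]

```text
time: 6.9
tool_pos: [0.4584, -0.3075, 0.1213]
eef_rot: [0.924, 0.267, 0.249, 0.116]
wrist_force: [-5.2, -1.7, 0.8]
width: 0.0389
```

Run:
```python
from plan import *
st()
```

```text
time 6.9
joints [-0.994  0.31   1.944  0.736  0.626 -0.537]
tool_pos [ 0.458 -0.308  0.121]
wrist_force [-5.205 -1.698  0.764]
torque [-0.136  0.799 -0.257]
width 0.039
tool-frame torque [ 0.238 -0.812  0.082] force [-4.45 -0.59 -3.23]
```

Call:
carry_out:
  series: [0,0,0,0,0,0,1,0,0,0,0,0,0,1,0,0,0,0,0,0,1,0,0,0,0,0,0,1,0,0,0,0,0,3,1,0,0,0,0,0,3,1,0,0,0,0,0,3,1,0,0,0,0,0,3,1]

```text
time: 7.57
tool_pos: [0.4585, -0.3076, 0.1214]
eef_rot: [0.947, 0.168, 0.26, 0.09]
wrist_force: [-3.6, -3.2, -0.1]
width: 0.039
```

Run:
```python
from plan import *
st();print(monitor.get_obs()['effort'])
```

```text
time 7.567
joints [-0.994  0.31   1.944  0.736  0.626 -0.325]
tool_pos [ 0.458 -0.308  0.121]
wrist_force [-3.582 -3.206 -0.133]
torque [-0.353  0.697 -0.095]
width 0.039
tool-frame torque [-0.075 -0.767 -0.161] force [-4.12  1.97 -1.5 ]
[  2.27436639 -35.50165772 -20.38261056   1.42958142   0.31739675
  -0.70017932]
```

Call:
carry_out:
  series: [0,0,0,0,0,0,1,0,0,0,0,0,-3,1,0,0,0,0,0,-3,1,0,0,0,0,0,-3,1,0,0,0,0,0,-3,1,0,0,0,0,0,-3,1,0,0,0,0,0,-3,1,0,0,0,0,0,-3,1]

```text
time: 8.23
tool_pos: [0.4584, -0.3074, 0.1213]
eef_rot: [0.899, 0.34, 0.239, 0.136]
wrist_force: [-6.5, -1.6, 0.8]
width: 0.0388
```

Run:
```python
from plan import *
st();print(monitor.get_obs()['effort'])
```

```text
time 8.233
joints [-0.994  0.31   1.945  0.736  0.627 -0.697]
tool_pos [ 0.458 -0.307  0.121]
wrist_force [-6.518 -1.64   0.799]
torque [-0.104  0.852 -0.309]
width 0.039
tool-frame torque [ 0.404 -0.807  0.139] force [-5.11 -2.04 -3.95]
[  2.67238699 -35.16723275 -20.97406447   1.34813312   0.17043673
   0.70005281]
```

Call:
carry_out:
  series: [0,0,0,0,0,-4,1,0,0,0,0,0,-4,1,0,0,0,0,0,-4,1,0,0,0,0,0,-4,1,0,0,0,0,0,-4,1,0,0,0,0,0,-4,1,0,0,0,0,0,-4,1,0,0,0,0,0,-4,1]

```text
time: 8.9
tool_pos: [0.4585, -0.3062, 0.121]
eef_rot: [0.771, 0.574, 0.194, 0.195]
wrist_force: [-6.7, -0.6, -0.6]
width: 0.0391
```

Run:
```python
from plan import *
st();print(monitor.get_obs()['effort'])
```

```text
time 8.9
joints [-0.994  0.31   1.946  0.738  0.628 -1.255]
tool_pos [ 0.458 -0.306  0.121]
wrist_force [-6.706 -0.617 -0.596]
torque [ 0.62   1.056 -1.147]
width 0.039
tool-frame torque [ 1.095 -0.377  1.215] force [-2.42 -5.58 -2.95]
[  4.29895297 -36.06737494 -21.43194437   0.68465251   0.19622998
   0.05917474]
```

Call:
carry_out:
  series: [0,0,0,0,0,6,1,0,0,0,0,0,6,1,0,0,0,0,0,6,1,0,0,0,0,0,6,1,0,0,0,0,0,6,1,0,0,0,0,0,6,1,0,0,0,0,0,6,1,0,0,0,0,0,6,1]

```text
time: 9.57
tool_pos: [0.4595, -0.307, 0.1217]
eef_rot: [0.938, 0.208, 0.257, 0.1]
wrist_force: [8.0, -1.3, -2.4]
width: 0.0389
```

Run:
```python
from plan import *
st()
```

```text
time 9.567
joints [-0.993  0.31   1.943  0.738  0.627 -0.411]
tool_pos [ 0.459 -0.307  0.122]
wrist_force [ 7.991 -1.317 -2.371]
torque [-0.091 -0.696  0.201]
width 0.039
tool-frame torque [-0.29   0.65  -0.161] force [4.61 3.19 6.3 ]
```

Call:
carry_out:
  series: [0,0,0,0,0,6,1,0,0,0,0,0,6,1,0,0,0,0,0,6,1,0,0,0,0,0,6,1,0,0,0,0,0,6,1,0,0,0,0,0,6,1,0,0,0,0,0,4,1,0,0,0,0,0,0,1]

```text
time: 10.23
tool_pos: [0.4595, -0.3084, 0.122]
eef_rot: [0.953, -0.125, 0.276, 0.008]
wrist_force: [9.3, -5.7, -5.4]
width: 0.0387
```

Run:
```python
from plan import *
st()
```

```text
time 10.233
joints [-0.994  0.311  1.942  0.738  0.625  0.286]
tool_pos [ 0.46  -0.308  0.122]
wrist_force [ 9.304 -5.691 -5.415]
torque [-0.621 -0.633 -0.438]
width 0.039
tool-frame torque [-0.59   0.788  0.098] force [6.07 3.54 9.95]
```

Call:
carry_out:
  series: [0,0,0,0,0,0,0,0,0,0,0,0,0,0,0,0,0,0,0,0,0,0,0,0,0,0,0,0,0,0,0,0,0,0,0,0,0,0,0,0,0,0,0,0,-0.015,0,0,0,0,0,0,-0.02,0,0,0,0]

```text
time: 10.9
tool_pos: [0.4399, -0.3037, 0.1501]
eef_rot: [0.954, -0.125, 0.274, 0.005]
wrist_force: [0.5, -0.2, 0.7]
width: 0.0853
```

Call:
carry_out:
  series: [0,0,-0.025,0,0,0,0,0,0,-0.025,0,0,0,0,0,0,-0.025,0,0,0,0,0,0,-0.025,0,0,0,0,0,0,-0.025,0,0,0,0,0,0,0,0,0,0,0,0,0,0,0,0,0,0,0,0,0,0,0,0,0]

```text
time: 11.57
tool_pos: [0.3749, -0.294, 0.2564]
eef_rot: [0.953, -0.125, 0.275, 0.006]
wrist_force: [0.4, -0.3, -0.6]
width: 0.0858
```

Run:
```python
from plan import *
st()
for n in('top','side'):
    im=snapshot(n)[:,:,::-1]
    cv2.imwrite(f'pics/{n}4.png',im)
t=cv2.imread('pics/top4.png');s=cv2.imread('pics/side4.png')
crop=lambda im,x,y,w,h,k:cv2.resize(im[y:y+h,x:x+w],None,fx=k,fy=k,interpolation=cv2.INTER_CUBIC)
cv2.imwrite('pics/c5.png',np.hstack([crop(t,300,135,45,50,8),crop(s,330,165,55,50,8)]))
p,r,o=cur()
# knob target: tool down, q6 start about -0.6: y direction angle = q1 - q6 
K=np.array([.6495,-.0247,.27])
for a in(.0,.6):
    RK=frame([0,0,-1],[np.cos(a),np.sin(a),0]);print(a,np.degrees((r.inv()*RK).as_rotvec()))
```

```text
time 11.567
joints [-1.172 -0.039  1.943  0.564  1.001  0.406]
tool_pos [ 0.375 -0.294  0.256]
wrist_force [ 0.411 -0.252 -0.597]
torque [ 0.029  0.193 -0.019]
width 0.086
tool-frame torque [-0.031 -0.193  0.015] force [0.08 0.18 0.74]
0.0 [  26.47472433  -25.39055311 -101.84813875]
0.6 [  36.70705264  -18.39254389 -134.7979029 ]
```

View pics/c5.png

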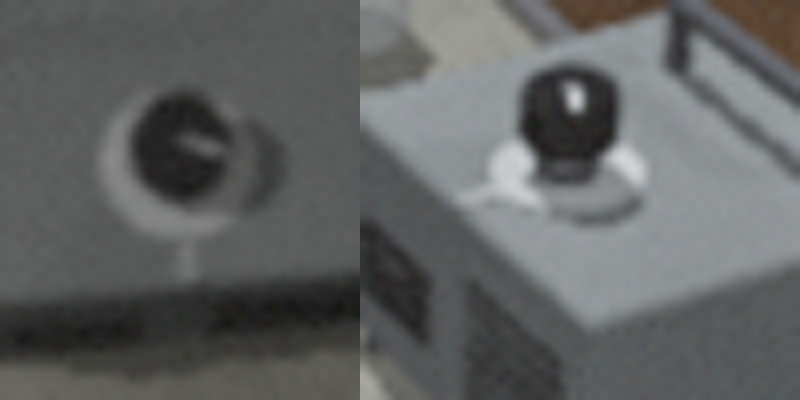

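View pics/top4.png

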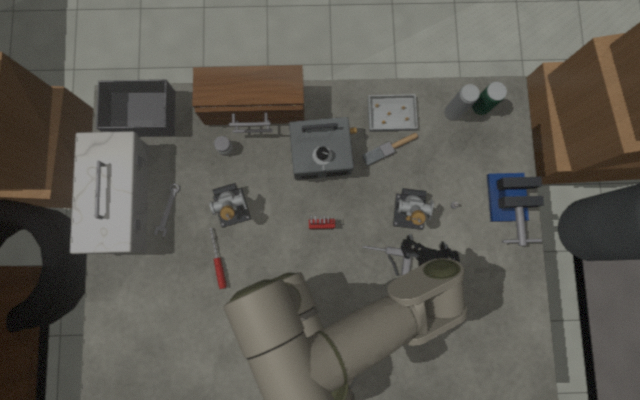

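Run:
```python
from plan import *
from fit import px
a=plane('top',*px(185,133,8,300,135),.155);b=plane('top',*px(225,152,8,300,135),.155)
c=plane('side',*px(212,82,8,330,165),.155);d=plane('side',*px(218,110,8,330,165),.155)
print(a,b,c,d)
print('top dir',np.degrees(np.arctan2(*(b-a)[1::-1])),'side',np.degrees(np.arctan2(*(d-c)[1::-1])))
m1=plane('top',*px(187,240,8,300,135),.117);m2=plane('top',*px(189,285,8,300,135),.117);m3=plane('side',*px(105,198,8,330,165),.117)
print('marks',m1,m2,m3)
K=np.array([.6495,-.0247,.155])
for m in(m1,m2,m3): print(np.degrees(np.arctan2(*(m-K)[1::-1])), np.linalg.norm((m-K)[:2]))
t=cv2.imread('pics/top4.png')[:,:,::1]
c=cv2.resize(t[140:175,305:340],None,fx=16,fy=16,interpolation=cv2.INTER_CUBIC)
s=cv2.imread('pics/side4.png');c2=cv2.resize(s[168:188,345:365],None,fx=16,fy=16,interpolation=cv2.INTER_CUBIC)
c=cv2.convertScaleAbs(c,alpha=1.8);cv2.imwrite('pics/c6.png',np.hstack([c,np.pad(c2,((0,560-320),(0,0),(0,0)))])[:600,:880][:, :800])
```

```text
[ 0.4822037  -0.31165868 -0.15540046] [-1.2 -0.3 -0.5  0.5 -0.8 -0.1 -1.2 -1.3  0.3  0.8 -0.5  0.5  1.3  0.2
 -0.3  1.3 -0.4  0.4  1.6  1.3]
capmid [ 0.44762547 -0.30624153  0.14      ] axis [-0.52478521  0.08221474  0.84725511]
top stub tip [[418.74512061 220.4352966 ]]
side stub tip [[333.00468141 241.8683389 ]]
[ 0.68326362 -0.02318746  0.07236445] [-0.6 -0.5  0.  -0.1  1.7  1.2 -0.8  1.1  1.   1.   1.2 -0.6  0.4 -0.2
 -2.2 -0.6]
[ 0.65361139 -0.02615816  0.155     ] [ 0.6458309  -0.04110897  0.155     ] [ 0.65148922 -0.02298323  0.155     ] [ 0.64341608 -0.04279396  0.155     ]
top dir -117.49272984051389 side -112.17155914934018
marks [ 0.62090125 -0.02696204  0.117     ] [ 0.60302654 -0.02719789  0.117     ] [ 0.60359274 -0.02750743  0.117     ]
-175.47756246714263 0.028688072889480457
-176.92338984355496 0.04654054472702694
-176.50046895015205 0.04599302101531505
```

View pics/c6.png

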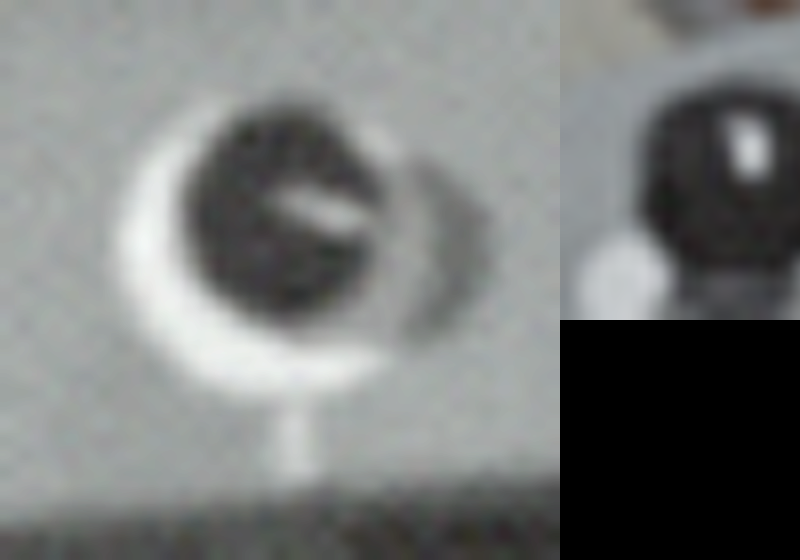

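```bash
cat >> plan.py <<'E'
K=np.array([.6497,-.0247,0])
def RKa(deg): a=np.radians(deg);return frame([0,0,-1],[np.cos(a),np.sin(a),0])
E
python3 - <<'E'
from plan import *
p,r,o=cur()
print(np.degrees((r.inv()*RKa(-59)).as_rotvec()))
plan(p,r,K+[0,0,.23],RKa(-59),16,0)
e=plane('top',320,128,.148);print('handle',e)
E
```

```text
[  9.40224636 -31.34426049 -44.68874841]
[0.0092, -0.0203, 0.009, 0.59, -1.96, -2.79, 0.0, 0.0105, -0.0198, 0.0089, 0.59, -1.96, -2.79, 0.0, 0.0118, -0.0191, 0.0087, 0.59, -1.96, -2.79, 0.0, 0.013, -0.0184, 0.0085, 0.59, -1.96, -2.79, 0.0, 0.0142, -0.0177, 0.0082, 0.59, -1.96, -2.79, 0.0, 0.0153, -0.0169, 0.0079, 0.59, -1.96, -2.79, 0.0, 0.0163, -0.0161, 0.0075, 0.59, -1.96, -2.79, 0.0, 0.0173, -0.0152, 0.0071, 0.59, -1.96, -2.79, 0.0]
[0.0183, -0.0142, 0.0066, 0.58, -1.96, -2.8, 0.0, 0.0192, -0.0132, 0.0061, 0.59, -1.96, -2.79, 0.0, 0.02, -0.0122, 0.0056, 0.58, -1.96, -2.8, 0.0, 0.0207, -0.0112, 0.005, 0.59, -1.96, -2.79, 0.0, 0.0214, -0.0101, 0.0043, 0.58, -1.96, -2.8, 0.0, 0.0221, -0.009, 0.0037, 0.58, -1.96, -2.79, 0.0, 0.0226, -0.0079, 0.003, 0.59, -1.96, -2.8, 0.0, 0.023, -0.0067, 0.0024, 0.58, -1.95, -2.79, 0.0]
end [ 0.6497 -0.0247  0.23  ] [0.023  0.0203 0.009  0.59   1.96   2.8    0.    ]
handle [ 0.72892009 -0.02034483  0.148     ]
```

Call:
carry_out:
  series: [0.009,-0.0205,0.009,0.6,-2,-2.8,0,0.0105,-0.02,0.009,0.6,-2,-2.8,0,0.012,-0.019,0.0085,0.6,-2,-2.8,0,0.013,-0.0185,0.0085,0.6,-2,-2.8,0,0.014,-0.0175,0.008,0.6,-2,-2.8,0,0.0155,-0.017,0.008,0.6,-2,-2.8,0,0.0165,-0.016,0.0075,0.6,-2,-2.8,0,0.0175,-0.015,0.007,0.6,-2,-2.8,0]

```text
time: 12.33
tool_pos: [0.5134, -0.158, 0.2427]
eef_rot: [0.988, 0.076, 0.137, 0.002]
wrist_force: [-0.1, -0.1, -0.1]
width: 0.0854
```

Run:
```python
from plan import *
st();p,r,o=cur()
plan(p,r,K+[0,0,.20],RKa(-59),8,0)
```

```text
time 12.333
joints [-0.599  0.196  1.644  0.189  1.088  0.749]
tool_pos [ 0.513 -0.158  0.243]
wrist_force [-0.071 -0.1   -0.076]
torque [-0.065  0.134 -0.004]
width 0.085
tool-frame torque [-0.043 -0.142 -0.011] force [-0.1   0.09  0.05]
[0.0172, -0.0141, 0.01, 0.56, -1.91, -2.76, 0.0, 0.0182, -0.0131, 0.0096, 0.56, -1.91, -2.76, 0.0, 0.0192, -0.0121, 0.0091, 0.56, -1.9, -2.77, 0.0, 0.02, -0.0111, 0.0085, 0.57, -1.91, -2.76, 0.0, 0.0208, -0.0101, 0.008, 0.56, -1.9, -2.77, 0.0, 0.0215, -0.0089, 0.0074, 0.57, -1.91, -2.76, 0.0, 0.0221, -0.0079, 0.0067, 0.56, -1.9, -2.77, 0.0, 0.0227, -0.0067, 0.006, 0.57, -1.91, -2.76, 0.0]
end [ 0.6496 -0.0247  0.2   ] [0.0227 0.0141 0.01   0.57   1.91   2.77   0.    ]
```

Call:
carry_out:
  series: [0.017,-0.014,0.01,0.6,-1.9,-2.8,0,0.018,-0.013,0.0095,0.6,-1.9,-2.8,0,0.019,-0.012,0.009,0.6,-1.9,-2.8,0,0.02,-0.011,0.0085,0.6,-1.9,-2.8,0,0.021,-0.01,0.008,0.6,-1.9,-2.8,0,0.0215,-0.009,0.0075,0.6,-1.9,-2.8,0,0.022,-0.008,0.0065,0.6,-1.9,-2.8,0,0.0225,-0.0065,0.006,0.6,-1.9,-2.8,0]

```text
time: 13.0
tool_pos: [0.649, -0.0252, 0.2002]
eef_rot: [0.963, 0.27, -0.0, -0.002]
wrist_force: [0.5, -0.5, 0.5]
width: 0.0855
```

Call:
carry_out:
  series: [0,0,0,0,0,0,0,0,0,0,0,0,0,0,0,0,0,0,0,0,0,0,0,0,0,0,0,0,0,0,0,0,0,0,0,0,0,0,0,0,0,0,0,0,0,0,0,0,0,0,0,0,0,0,0,0]

```text
time: 13.67
tool_pos: [0.6483, -0.0271, 0.2023]
eef_rot: [0.963, 0.268, 0.002, -0.001]
wrist_force: [0.1, -0.2, 0.3]
width: 0.0852
```

Run:
```python
from plan import *
for n in('top','side'):
    im=snapshot(n)[:,:,::-1];cv2.imwrite(f'pics/{n}5.png',im)
t=cv2.imread('pics/top5.png');s=cv2.imread('pics/side5.png')
crop=lambda im,x,y,w,h,k:cv2.resize(im[y:y+h,x:x+w],None,fx=k,fy=k,interpolation=cv2.INTER_CUBIC)
cv2.imwrite('pics/c7.png',np.hstack([crop(t,275,105,95,90,4),crop(s,310,120,95,90,4)]))
st();p,r,o=cur()
plan(p,r,K+[0,0,.122],RKa(-59),8,0)
```

```text
time 13.767
joints [-0.224  0.611  1.123  0.004  1.405  0.803]
tool_pos [ 0.648 -0.027  0.202]
wrist_force [-0.436  0.055  0.954]
torque [ 0.001 -0.037 -0.051]
width 0.085
tool-frame torque [-0.018  0.033  0.05 ] force [-0.34 -0.27 -0.95]
[0.0003, -0.0001, 0.01, -0.01, -0.03, 0.02, 0.0, 0.0003, -0.0001, 0.01, -0.02, -0.03, 0.02, 0.0, 0.0003, -0.0001, 0.01, -0.01, -0.03, 0.02, 0.0, 0.0002, -0.0002, 0.01, -0.02, -0.03, 0.01, 0.0, 0.0003, -0.0001, 0.01, -0.01, -0.03, 0.02, 0.0, 0.0003, -0.0002, 0.01, -0.02, -0.03, 0.01, 0.0, 0.0002, -0.0002, 0.01, -0.01, -0.03, 0.02, 0.0, 0.0003, -0.0001, 0.0101, -0.02, -0.02, 0.01, 0.0]
end [ 0.6497 -0.0247  0.122 ] [0.0003 0.0002 0.0101 0.02   0.03   0.02   0.    ]
```

View pics/c7.png

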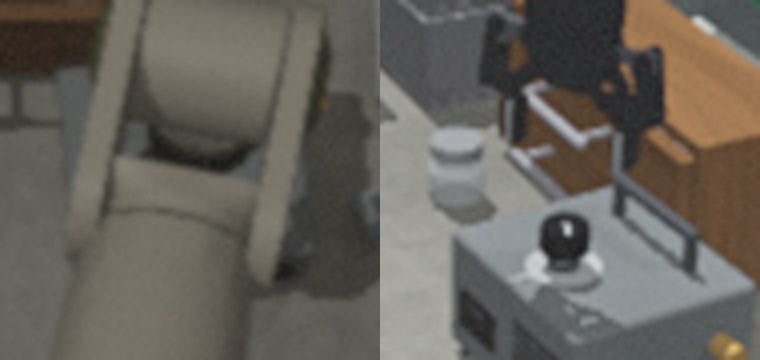

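Call:
carry_out:
  series: [0.001,-0.001,0.01,0,0,0,0,0.001,0,0.01,0,0,0,0,0.0002,0,0.01,0,0,0,0,0,0,0.01,0,0,0,0,0,0,0.01,0,0,0,0,0,0,0.01,0,0,0,0,0,0,0.01,0,0,0,0,0,0,0.01,0,0,0,0]

```text
time: 14.43
tool_pos: [0.6499, -0.0245, 0.1209]
eef_rot: [0.963, 0.268, 0.002, -0.002]
wrist_force: [0.6, -0.6, 0.0]
width: 0.0852
```

Run:
```python
from plan import *
st();p,r,o=cur();print(r.inv().apply(K+[0,0,.122]-p),np.degrees((r.inv()*RKa(-59)).as_rotvec()))
s=snapshot('side')[:,:,::-1]
cv2.imwrite('pics/c8.png',cv2.resize(s[120:210,310:405],None,fx=6,fy=6,interpolation=cv2.INTER_CUBIC))
```

```text
time 14.433
joints [-0.219  0.681  1.222  0.005  1.238  0.807]
tool_pos [ 0.65  -0.025  0.121]
wrist_force [ 0.557 -0.554  0.04 ]
torque [ 0.02  -0.008  0.026]
width 0.085
tool-frame torque [ 0.013  0.018 -0.026] force [ 0.19  0.76 -0.04]
[-2.30697918e-04  6.86755592e-05 -1.11306105e-03] [-0.13113981 -0.22263719  0.14356327]
```

View pics/c8.png

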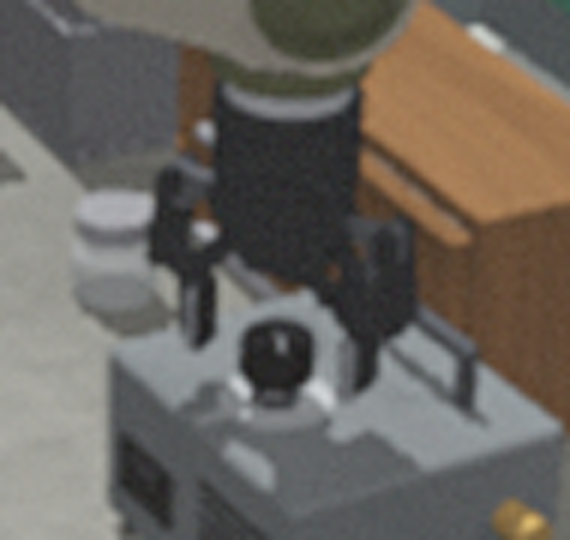

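Call:
carry_out:
  series: [0,0,-0.001,0,0,0,1,0,0,0,0,0,0,1,0,0,0,0,0,0,1,0,0,0,0,0,0,1,0,0,0,0,0,0,1,0,0,0,0,0,0,1,0,0,0,0,0,0,1,0,0,0,0,0,0,1]
  grip_force: 35

```text
time: 15.15
tool_pos: [0.6501, -0.0244, 0.1239]
eef_rot: [0.963, 0.268, 0.002, -0.001]
wrist_force: [-0.9, 1.2, 5.4]
width: 0.037
```

Run:
```python
from plan import *
st();p,r,o=cur();print(r.inv().apply(K+[0,0,.122]-p),np.degrees((r.inv()*RKa(-59)).as_rotvec()))
```

```text
time 15.15
joints [-0.219  0.678  1.219  0.005  1.243  0.807]
tool_pos [ 0.65  -0.024  0.124]
wrist_force [-0.89   1.167  5.359]
torque [0.224 0.297 0.032]
width 0.037
tool-frame torque [ 0.346 -0.138 -0.03 ] force [-0.13 -1.47 -5.36]
[-5.36841188e-04  4.10197558e-05  1.85625150e-03] [-0.0890634  -0.28036671  0.1498752 ]
```

Call:
carry_out:
  series: [0,0,0,0,0,7,1,0,0,0,0,0,7,1,0,0,0,0,0,7,1,0,0,0,0,0,7,1,0,0,0,0,0,7,1,0,0,0,0,0,7,1,0,0,0,0,0,7,1,0,0,0,0,0,7,1]

```text
time: 15.82
tool_pos: [0.6501, -0.0238, 0.1238]
eef_rot: [0.976, -0.218, 0.001, -0.003]
wrist_force: [-2.4, 5.0, 6.9]
width: 0.0372
```

Call:
carry_out:
  series: [0,0,0,0,0,6,1,0,0,0,0,0,0,1,0,0,0,0,0,0,1,0,0,0,0,0,0,1,0,0,0,0,0,0,1,0,0,0,0,0,0,1,0,0,0,0,0,0,1,0,0,0,0,0,0,1]

```text
time: 16.48
tool_pos: [0.6501, -0.0237, 0.1238]
eef_rot: [0.964, -0.266, 0.001, -0.003]
wrist_force: [-2.3, 4.3, 6.2]
width: 0.0371
```

Run:
```python
from plan import *
st();p,r,o=cur();print(r.inv().apply(K+[0,0,.122]-p),np.degrees((r.inv()*RKa(-59)).as_rotvec()))
s=snapshot('side')[:,:,::-1]
cv2.imwrite('pics/c9.png',cv2.resize(s[150:205,320:385],None,fx=10,fy=10,interpolation=cv2.INTER_CUBIC))
```

```text
time 16.483
joints [-0.218  0.677  1.219  0.006  1.243  1.889]
tool_pos [ 0.65  -0.024  0.124]
wrist_force [-2.332  4.318  6.173]
torque [ 0.59   0.34  -0.056]
width 0.037
tool-frame torque [ 0.333 -0.594  0.059] force [-4.21 -2.55 -6.16]
[0.0001413  0.0010793  0.00183883] [ -0.29498562  -0.20463461 -61.83742527]
```

View pics/c9.png

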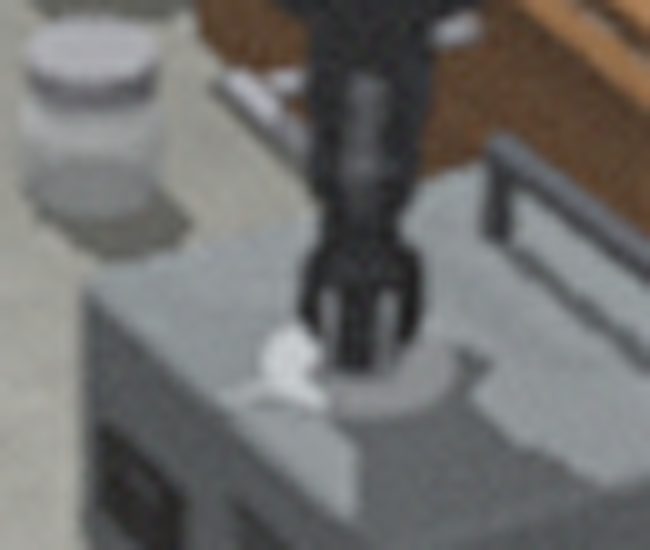

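Call:
carry_out:
  series: [0,0,0,0,0,0,0,0,0,0,0,0,0,0,0,0,0,0,0,0,0,0,0,0,0,0,0,0,0,0,0,0,0,0,0,0,0,-0.02,0,0,0,0,0,0,-0.03,0,0,0,0,0,0,-0.03,0,0,0,0]

```text
time: 17.2
tool_pos: [0.6493, -0.0248, 0.2033]
eef_rot: [0.964, -0.266, -0.0, -0.002]
wrist_force: [-0.3, -0.2, -0.1]
width: 0.0856
```

Call:
carry_out:
  series: [0.015,0.026,0,0,0,0,0,0.015,0.026,0,0,0,0,0,0.015,0.026,0,0,0,0,0,0.015,0.026,0,0,0,0,0,0.015,0.026,0,0,0,0,0,0.015,0.026,0,0,0,0,0,0,0,0,0,0,0,0,0,0,0,0,0,0,0]

```text
time: 17.87
tool_pos: [0.6466, -0.2064, 0.2018]
eef_rot: [0.964, -0.267, 0.0, -0.002]
wrist_force: [-0.7, 1.0, -0.1]
width: 0.0854
```

Run:
```python
from plan import *
for n in('top','side'):
    im=snapshot(n)[:,:,::-1];cv2.imwrite(f'pics/{n}6.png',im)
t=cv2.imread('pics/top6.png');s=cv2.imread('pics/side6.png')
crop=lambda im,x,y,w,h,k:cv2.resize(im[y:y+h,x:x+w],None,fx=k,fy=k,interpolation=cv2.INTER_CUBIC)
cv2.imwrite('pics/c10.png',np.hstack([crop(t,300,135,45,50,8),crop(s,330,165,55,50,8)]))
st()
```

```text
time 17.967
joints [-0.48   0.685  0.999  0.005  1.458  1.629]
tool_pos [ 0.647 -0.204  0.202]
wrist_force [ 0.349  0.018 -0.111]
torque [-0.03   0.013  0.013]
width 0.085
tool-frame torque [-0.033  0.004 -0.013] force [ 0.29 -0.19  0.11]
```

View pics/c10.png

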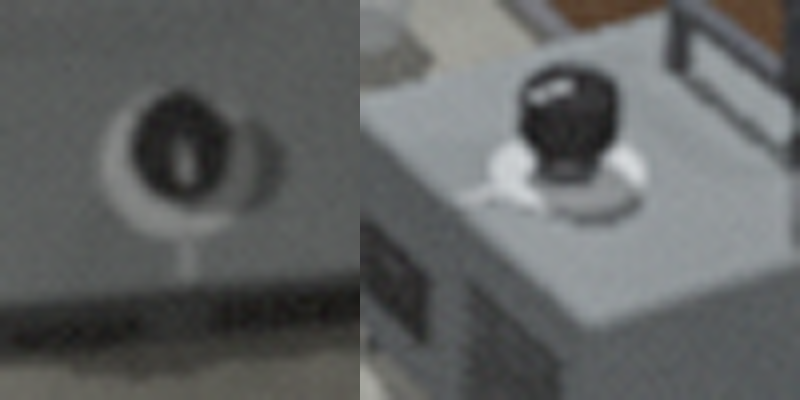

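Run:
```python
from plan import *
def pxm(x,y,k,ox,oy): return [(x+.5)/k-.5+ox,(y+.5)/k-.5+oy]
def ang(cam,f,box,z):
    g=cv2.cvtColor(cv2.imread(f),cv2.COLOR_BGR2GRAY).astype(float);x,y,w,h=box;c=g[y:y+h,x:x+w];
    print(c.astype(int))
    wt=np.clip(c-c.min()-.35*(c.max()-c.min()),0,None)
    ys,xs=np.nonzero(wt);P=np.array([plane(cam,x+a,y+b,z)[:2] for a,b in zip(xs,ys)]);W=wt[ys,xs]
    m=np.average(P,axis=0,weights=W);C=np.cov(P.T,aweights=W);e,v=np.linalg.eigh(C);d=v[:,1];d*=-np.sign(d[0])
    print(cam,m,np.degrees(np.arctan2(d[1],d[0])),e**.5)
ang('top','pics/top6.png',(320,151,6,8),.155)
ang('side','pics/side6.png',(350,173,8,7),.155)
ang('top','pics/top6.png',(321,165,5,4),.117)
```

```text
[[36 36 44 36 35 32]
 [37 46 60 52 45 33]
 [41 54 73 71 47 34]
 [39 57 80 86 55 33]
 [38 55 86 98 64 33]
 [32 51 86 96 63 40]
 [33 45 69 84 61 38]
 [40 33 47 53 42 43]]
top [ 0.64136127 -0.02570552] -174.4899354892537 [0.00191721 0.00422239]
[[152 146 125 100  78  83  84  92]
 [138 107  70  55  62  71  65  49]
 [112  67  74 100 132 141 103  49]
 [ 95 113 134 127 136 129  92  54]
 [ 83 110 128  99  73  60  63  59]
 [ 75  50  59  52  52  50  55  54]
 [ 72  35  35  41  47  43  46  46]]
side [ 0.6410393  -0.01884194] -103.69860424239194 [0.0060373  0.00889564]
[[ 97 106 112 101  98]
 [ 93 107 113 105  94]
 [ 92 104 113 105  92]
 [ 95 106 113 103  94]]
top [ 0.61464807 -0.02667512] -178.27791376690362 [0.0021516  0.00366274]
```

Run:
```python
from plan import *
def pxm(x,y,k,ox,oy): return [(x+.5)/k-.5+ox,(y+.5)/k-.5+oy]
def ang(cam,f,box,z,poly):
    g=cv2.cvtColor(cv2.imread(f),cv2.COLOR_BGR2GRAY).astype(float);x,y,w,h=box;c=g[y:y+h,x:x+w].copy()
    wt=np.clip(c-75,0,None)
    for a,b in poly: wt[b,a]=0
    ys,xs=np.nonzero(wt);P=np.array([plane(cam,x+a,y+b,z)[:2] for a,b in zip(xs,ys)]);W=wt[ys,xs]
    m=np.average(P,axis=0,weights=W);C=np.cov(P.T,aweights=W);e,v=np.linalg.eigh(C);d=v[:,1];d*=-np.sign(d[0])
    print(m,np.degrees(np.arctan2(d[1],d[0])),e**.5)
ang('side','pics/side6.png',(350,173,8,7),.155,[(a,0) for a in range(8)]+[(0,b) for b in range(7)]+[(1,1),(2,1)])
# predicted side pixels of pointer for dial errors
for dg in(-15,-8,0,8,15):
    a=np.radians(-176-dg+0);q=[K+[np.cos(a)*l,np.sin(a)*l,.155] for l in(.002,.017)]
    print(dg,proj('side',q).round(1).tolist(),proj('top',q).round(1).tolist())
```

```text
[ 0.64092326 -0.02534786] -165.16846689145694 [0.0028561  0.00614943]
-15 [[355.4, 175.4], [352.1, 177.1]] [[322.5, 153.1], [324.2, 157.6]]
-8 [[355.3, 175.4], [351.6, 176.9]] [[322.4, 153.1], [323.6, 157.8]]
0 [[355.3, 175.3], [351.2, 176.5]] [[322.3, 153.1], [322.8, 157.9]]
8 [[355.2, 175.3], [350.8, 176.2]] [[322.2, 153.1], [322.0, 157.9]]
15 [[355.2, 175.3], [350.6, 175.9]] [[322.1, 153.1], [321.3, 157.8]]
```

Run:
```python
from plan import *
p,r,o=cur()
Rt=RKa(-121)
p2,r2=plan(p,r,K+[0,0.0005,.20],Rt,7,0)
print(np.degrees((r.inv()*Rt).as_rotvec()))
```

```text
[-0.0129, -0.0223, 0.0004, -0.04, 0.0, 0.02, 0.0, -0.0129, -0.0223, 0.0004, -0.04, 0.0, 0.02, 0.0, -0.0129, -0.0223, 0.0004, -0.04, 0.0, 0.02, 0.0, -0.0129, -0.0222, 0.0004, -0.04, 0.0, 0.03, 0.0, -0.0128, -0.0223, 0.0004, -0.04, 0.01, 0.02, 0.0, -0.0129, -0.0222, 0.0003, -0.04, 0.0, 0.03, 0.0, -0.0129, -0.0222, 0.0003, -0.03, 0.01, 0.02, 0.0]
end [ 0.6496 -0.0242  0.2   ] [0.0129 0.0223 0.0004 0.04   0.01   0.03   0.    ]
[-0.27400527  0.01816301  0.16437273]
```

Call:
carry_out:
  series: [-0.013,-0.022,0,0,0,0,0,-0.013,-0.022,0,0,0,0,0,-0.013,-0.022,0,0,0,0,0,-0.013,-0.022,0,0,0,0,0,-0.013,-0.022,0,0,0,0,0,-0.013,-0.022,0,0,0,0,0,-0.012,-0.023,0,0,0,0,0,0,0,0,0,0,0,0]

```text
time: 18.63
tool_pos: [0.6491, -0.0198, 0.2035]
eef_rot: [0.965, -0.263, 0.001, -0.003]
wrist_force: [-0.4, 0.4, 0.3]
width: 0.0851
```

Run:
```python
from plan import *
p,r,o=cur();st()
print(r.inv().apply(K+[0,0.0005,.123]-p),np.degrees((r.inv()*RKa(-121)).as_rotvec()))
```

```text
time 18.633
joints [-0.213  0.612  1.119  0.006  1.409  1.89 ]
tool_pos [ 0.649 -0.02   0.203]
wrist_force [-0.426  0.432  0.311]
torque [-0.029  0.002  0.005]
width 0.085
tool-frame torque [-0.026  0.013 -0.005] force [-0.59 -0.16 -0.31]
[0.00281822 0.00395283 0.08047229] [-0.33547127  0.01437983  0.48635235]
```

Call:
carry_out:
  series: [0.001,0.001,0.01,0,0,0,0,0.001,0.001,0.01,0,0,0,0,0.001,0.001,0.01,0,0,0,0,0,0.001,0.01,0,0,0,0,0,0,0.01,0,0,0,0,0,0,0.01,0,0,0,0,0,0,0.01,0,0,0,0,0,0,0.01,0,0,0,0]

```text
time: 19.3
tool_pos: [0.6499, -0.0305, 0.1218]
eef_rot: [0.964, -0.266, 0.001, -0.002]
wrist_force: [0.0, -1.1, 0.4]
width: 0.0855
```

Call:
carry_out:
  series: [0,0,0,0,0,0,1,0,0,0,0,0,0,1,0,0,0,0,0,0,1,0,0,0,0,0,0,1,0,0,0,0,0,0,1,0,0,0,0,0,0,1,0,0,0,0,0,0,1,0,0,0,0,0,0,1]
  grip_force: 35

```text
time: 19.97
tool_pos: [0.653, -0.0262, 0.1257]
eef_rot: [0.964, -0.265, 0.005, -0.006]
wrist_force: [12.9, 20.4, 5.1]
width: 0.037
```

Call:
carry_out:
  series: [0,0,0,0,0,1.5,1,0,0,0,0,0,1.5,1,0,0,0,0,0,0,1,0,0,0,0,0,0,1,0,0,0,0,0,0,1,0,0,0,0,0,0,1,0,0,0,0,0,0,1,0,0,0,0,0,0,1]

```text
time: 20.63
tool_pos: [0.6529, -0.0263, 0.1257]
eef_rot: [0.957, -0.29, 0.005, -0.006]
wrist_force: [11.1, 18.5, 5.2]
width: 0.0369
```

Run:
```python
from plan import *
p,r,o=cur();st()
print(r.inv().apply(K+[0,0.0005,.123]-p),np.degrees((r.inv()*RKa(-121)).as_rotvec()))
```

```text
time 20.633
joints [-0.224  0.677  1.215  0.013  1.24   1.932]
tool_pos [ 0.653 -0.026  0.126]
wrist_force [11.146 18.512  5.244]
torque [ 2.971 -1.766 -0.083]
width 0.037
tool-frame torque [ 3.451 -0.182  0.103] force [ -1.   -21.66  -4.93]
[-3.81286778e-03  9.22011158e-05  2.69610428e-03] [-0.83052946 -0.31321694 -2.77024687]
```

Call:
carry_out:
  series: [-0.001,-0.002,0,0,0,0,1,-0.001,-0.002,0,0,0,0,1,-0.001,-0.001,0,0,0,0,1,0,0,0,0,0,0,1,0,0,0,0,0,0,1,0,0,0,0,0,0,1,0,0,0,0,0,0,1,0,0,0,0,0,0,1]

```text
time: 21.3
tool_pos: [0.6529, -0.0257, 0.1257]
eef_rot: [0.957, -0.291, 0.005, -0.002]
wrist_force: [10.2, -4.0, 3.8]
width: 0.0372
```

Run:
```python
from plan import *
p,r,o=cur();st()
print(r.inv().apply(K+[0,0.0005,.123]-p),np.degrees((r.inv()*RKa(-121)).as_rotvec()))
```

```text
time 21.3
joints [-0.22   0.677  1.214  0.004  1.239  1.941]
tool_pos [ 0.653 -0.026  0.126]
wrist_force [10.167 -3.958  3.85 ]
torque [-0.769 -1.324  0.042]
width 0.037
tool-frame torque [ 0.1    1.528 -0.052] force [10.68 -2.41 -3.74]
[-0.00354351  0.0005258   0.00269665] [-0.3995572  -0.52705211 -2.8732075 ]
```

Call:
carry_out:
  series: [0.0015,0,0,0,0,0,1,0.0015,0,0,0,0,0,1,0,0,-0.003,0,0,0,1,0,0,-0.003,0,0,0,1,0,0,-0.003,0,0,0,1,0,0,-0.003,0,0,0,1,0,0,-0.002,0,0,0,1,0,0,0,0,0,0,1]

```text
time: 21.97
tool_pos: [0.653, -0.0259, 0.1376]
eef_rot: [0.957, -0.291, 0.001, -0.003]
wrist_force: [3.1, 3.2, -0.4]
width: 0.0372
```

Run:
```python
from plan import *
p,r,o=cur();st()
print(r.inv().apply(K+[0,0.0005,.123]-p),np.degrees((r.inv()*RKa(-121)).as_rotvec()))
```

```text
time 21.967
joints [-0.221  0.671  1.193  0.005  1.275  1.94 ]
tool_pos [ 0.653 -0.026  0.138]
wrist_force [ 3.068  3.215 -0.376]
torque [ 0.401 -0.341 -0.029]
width 0.037
tool-frame torque [0.523 0.06  0.029] force [ 0.76 -4.38  0.4 ]
[-0.0037403   0.0005265   0.01454857] [-0.31604993 -0.04454383 -2.84554457]
```

Call:
carry_out:
  series: [0,0,-0.001,0,0,0,1,0,0,-0.001,0,0,0,1,0,0,-0.001,0,0,0,1,0,0,-0.001,0,0,0,1,0,0,0,0,0,0,1,0,0,0,0,0,0,1,0,0,0,0,0,0,1,0,0,0,0,0,0,1]

```text
time: 22.63
tool_pos: [0.6528, -0.0258, 0.1381]
eef_rot: [0.957, -0.291, -0.0, -0.003]
wrist_force: [11.5, 2.6, -19.8]
width: 0.037
```

Run:
```python
from plan import *
st()
```

```text
time 22.633
joints [-0.221  0.671  1.191  0.006  1.28   1.94 ]
tool_pos [ 0.653 -0.026  0.138]
wrist_force [ 11.542   2.618 -19.799]
torque [ 0.303 -1.961 -0.049]
width 0.037
tool-frame torque [1.345 1.46  0.039] force [ 8.16 -8.51 19.83]
```

Call:
carry_out:
  series: [0,0,0.001,0,0,0,1,0,0,0.001,0,0,0,1,0,0,0,0,0,0,0,0,0,0,0,0,0,0,0,0,0,0,0,0,0,0,0,0,0,0,0,0,0,0,0,0,0,0,0,0,0,0,0,0,0,0]

```text
time: 23.3
tool_pos: [0.6527, -0.0264, 0.1392]
eef_rot: [0.957, -0.291, 0.001, -0.002]
wrist_force: [-0.2, 0.1, -0.0]
width: 0.0853
```

Call:
carry_out:
  series: [0,0,-0.01,0,0,0,0,0,0,-0.02,0,0,0,0,0,0,-0.03,0,0,0,0,0,0,-0.03,0,0,0,0,0.015,0.026,0,0,0,0,0,0.015,0.026,0,0,0,0,0,0.015,0.026,0,0,0,0,0,0.015,0.026,0,0,0,0,0]

```text
time: 23.97
tool_pos: [0.6441, -0.1477, 0.2296]
eef_rot: [0.957, -0.291, 0.001, -0.002]
wrist_force: [0.9, -0.5, 0.2]
width: 0.0853
```

Call:
carry_out:
  series: [0.015,0.026,0,0,0,0,0,0.015,0.026,0,0,0,0,0,0,0,0,0,0,0,0,0,0,0,0,0,0,0,0,0,0,0,0,0,0,0,0,0,0,0,0,0,0,0,0,0,0,0,0,0,0,0,0,0,0,0]

```text
time: 24.63
tool_pos: [0.6405, -0.2054, 0.2285]
eef_rot: [0.957, -0.291, 0.001, -0.002]
wrist_force: [-0.3, -0.2, 0.1]
width: 0.0854
```

Run:
```python
from plan import *
for n in('top','side'):
    im=snapshot(n)[:,:,::-1];cv2.imwrite(f'pics/{n}7.png',im)
t=cv2.imread('pics/top7.png');s=cv2.imread('pics/side7.png')
crop=lambda im,x,y,w,h,k:cv2.resize(im[y:y+h,x:x+w],None,fx=k,fy=k,interpolation=cv2.INTER_CUBIC)
cv2.imwrite('pics/c11.png',np.hstack([crop(t,300,135,45,50,8),crop(s,330,165,55,50,8)]))
cv2.imwrite('pics/c12.png',s)
st()
g=cv2.cvtColor(t,cv2.COLOR_BGR2GRAY);print(g[148:162,316:330])
```

```text
time 24.733
joints [-0.486  0.657  0.979  0.005  1.505  1.674]
tool_pos [ 0.64  -0.206  0.228]
wrist_force [ 0.693 -0.509  0.13 ]
torque [ 0.053 -0.002 -0.001]
width 0.086
tool-frame torque [ 0.045 -0.028  0.001] force [ 0.86  0.04 -0.13]
[[ 94  73  48  38  37  38  38  31  38  35  36  58  79  90]
 [ 92  60  38  34  31  37  30  33  32  31  37  48  80  92]
 [ 82  51  36  35  37  39  41  38  38  29  34  42  62  75]
 [ 80  41  37  35  36  41  57  60  43  36  33  30  49  70]
 [ 74  44  33  35  32  55  72  78  53  37  33  33  51  70]
 [ 75  46  37  38  36  56  82  90  57  35  32  38  55  76]
 [ 85  47  38  38  34  50  85  98  62  36  35  37  57  79]
 [101  62  41  31  38  56  88 100  66  35  35  45  64  82]
 [119  85  53  35  36  53  80  94  59  37  37  55  77  87]
 [129 114  83  53  35  37  56  63  47  39  51  70  85  89]
 [131 125 111  86  68  58  54  46  48  63  77  83  89  89]
 [131 128 126 119 107 100  83  73  73  83  87  90  88  88]
 [131 130 130 128 127 123 115 103 102  98  91  90  90  85]
 [126 130 131 131 133 131 131 130 128 121 106 101  95  90]]
```

View pics/c11.png

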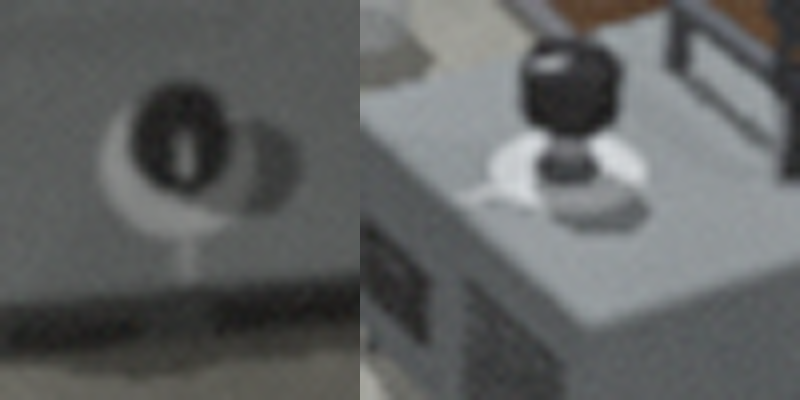

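View pics/c12.png

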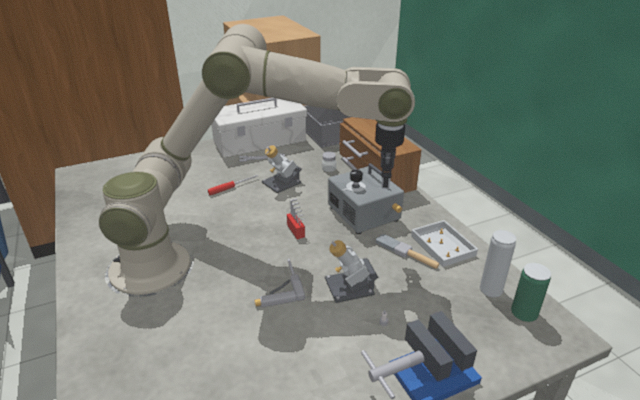

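Run:
```python
from plan import *
g=cv2.cvtColor(cv2.imread('pics/top7.png'),cv2.COLOR_BGR2GRAY).astype(float)
P=[]
for v in range(151,158):
    w=np.clip(g[v,320:326]-38,0,None);u=320+(w*np.arange(6)).sum()/w.sum();P.append(plane('top',u,v,.167)[:2])
P=np.array(P);s=np.polyfit(P[:,0],P[:,1],1);print(P.mean(0),np.degrees(np.arctan2(-s[0],-1)))
for a in (-176-8,-176,-168):
    a=np.radians(a);print(proj('side',[K+[np.cos(a)*l,np.sin(a)*l,.167] for l in(.002,.017)]).round(1).tolist())
print(cv2.cvtColor(cv2.imread('pics/side7.png'),cv2.COLOR_BGR2GRAY)[168:178,349:362])
```

```text
[ 0.64176585 -0.02531418] -179.41750352125
[[355.4, 171.9], [350.9, 172.8]]
[[355.4, 172.0], [351.3, 173.2]]
[[355.5, 172.0], [351.7, 173.5]]
[[143 118 100 103 113 124 114  95  77  82  96 122 132]
 [157 145 121  95  89  97 102  94  79  91 116 146 157]
 [160 151 119  68  59  60  63  60  64  78  94 118 148]
 [153 136  90  57  60  78  77  66  52  53  54  63 106]
 [149 113  97 118 135 137 112  78  52  55  51  46  66]
 [139  92  95 120 133 126  97  67  59  57  58  49  49]
 [134  76  64  64  67  62  60  54  52  56  53  53  43]
 [133  75  40  47  48  48  44  48  47  45  51  38  41]
 [135  79  42  40  39  42  45  45  46  47  43  37  43]
 [130  79  38  42  41  43  38  44  41  43  43  44  42]]
```

Run:
```python
from cell import manip,monitor
print(manip.job_done(), monitor.get_obs()['time'])
```

```text
the job is handed in; nothing more can be done
the job is handed in; nothing more can be done
```

I slackened the cap of the carburetor beside the nozzle, set the pressure knob to the mark and pulled it fully out. I handed the job in at about 25 s of the 48 s.

- **Cap:** this one has a left-hand thread. Counter-clockwise came up hard, at about 1.2 N m on the second try. Clockwise ran freely at about 0.16 N m. I started from the hard stop and turned it about 88° (1.5 rad) clockwise. The cap's angle can't be seen in the pictures, so this rests on the wrist turn and the steady low torque. The first counter-clockwise try was unclear at 0.34 N m, so I repeated it.
- **Knob angle:** it took about 62° clockwise, then a 3° correction. The final top picture puts the pointer within about 3° (0.06 rad) of the mark. A rough check in the side picture agrees to within about 5°. An earlier side reading, taken before the correction, had suggested it was up to 10° short and disagreed with the top one.
- **Knob pull:** it rose 12 mm and met the stop at 20 N. It stayed up after I let go, and both pictures show it raised.
- **Off-centre grip:** my second grip on the knob was about 6 mm off centre and pushed sideways with about 22 N. I eased that off before pulling.
- **At the end:** the gripper is open, clear of everything, with almost no force on the wrist. The loose things and the other carburetor look unmoved in the pictures, judged by eye.

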